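# Clamp a bracket in the marking press by its lift lever

## Task

Raise the red-knobbed lever of the marking press all the way to lift its presser shoe, push the blue bracket along its channel under the shoe until it is fully home against the back stop, then lower the lever gently by feel until the shoe holds the bracket with a light clamping pressure of about 10 N, and let go. Do not press the lever hard down (more than 20 N at the shoe spoils the bracket), do not knock the clear guard, and leave the bottle, the screwdriver and the cup where they are.

Things in the scene. Friction and masses are not known exactly. Their poses are not given: they have to be found in the camera images.
- machine: Green marking press, bolted down: base 310 x 170 mm, 26 mm high, column at its back, head 85 mm wide, underside 115 mm and top 195 mm up. Origin at table height on its mid-plane, below the head; x points from front to back (the way the bracket is pushed), y left, z up. The head's front face is at x = -60 mm; the shoe's axis at x = -30 mm, y = 0.
- lever_pivot (a point): Pivot axis (along y) of the lift lever, on the press's right side: 40 mm to -x, 90 mm to -y and 140 mm above the press's origin; axes as of the press. The guard's front edge lies 75 mm to -x of it overhead, so the knob can be reached only with the tool leaning back to the press's front by some 30 to 45 degrees, fingers pointing forward and down.
- lever_knob (a point): Centre of the red knob at the end of the lift lever: a cylinder 22 mm in diameter, 24 mm long, its axis along the press's y, flat ends free to be pinched. It is 105 mm from the pivot, in front of it; the lever's rod (10 mm thick) joins it from the pivot's side. It swings in the upright x-z plane of the pivot.
- lever (a joint): Lift lever angle, rad: 0 right down (knob 0.35 rad below level, in front of the pivot), 0.8 right up (0.45 above level). A stiff brake of about 6 N at the knob holds it where left. It carries the shoe, 40 mm per rad. With the shoe on the bracket each newton there adds about 0.4 N to the push at the knob. Let go, it holds up to about 17 N at the shoe. Right down on a bracket is over 20 N: too much.
- shoe: Presser shoe: round black rubber foot 26 mm across with a brass collar under the head. Its origin is the centre of its lower face. It is sprung against the ram (3 N per mm). With the lever right down and no bracket it hangs 1 to 5 mm above the bed, so it bars the bracket's way (12 mm thick); the exact height of the bed varies.
- bracket_flange (a point): Centre of the upright flange (50 mm wide, 6 mm thick along x, 36 mm high) of the loose blue L-shaped bracket, 0.2 kg; 18 mm above its underside. The flange faces the robot; push its -x face. The bracket's foot, 12 mm thick, reaches 97 mm in +x from here. It slides in a 55 mm wide channel between 8 mm high rails on the bed.
- flange_home (a point): Where bracket_flange lies when the bracket is fully home against the back stop (a fixed bar at the end of the channel). Axes as of the press.
- guard: Clear plastic guard with an orange front edge over the press, 135 x 250 mm, 234 to 248 mm above the table, fixed, front edge at x = -115 mm, y from -145 to 105 mm of the press. Must not be knocked (under 8 N). Origin and axes are those of the press.
- oil_bottle: Bystander: yellow oil bottle, 48 mm across, 110 mm high. Origin at the centre of its underside.
- screwdriver: Bystander: orange screwdriver lying on the table.
- screw_cup: Bystander: steel cup, 70 mm across, 45 mm high. Origin at the centre of its underside.
Things that resemble listed ones, but are neither listed nor needed, are in the scene too. Of the things that look like the part that bears bracket_flange, the middle-sized one is meant.

How it is judged:
By the outcome, as a careful person would: the job done as asked, in the order asked, and still so for the second after the job is handed in, with the robot touching nothing.
It also fails if it takes over 72 s, if anything falls off the work surface, if the arm or the gripper's body presses on something with over 40 N, if the wrist force passes 120 N, or if a joint passes its speed limit or range.

## Robot

A 6-joint arm with a two-finger parallel gripper is mounted at the origin on the work surface. World frame = base frame: x ahead of the robot, y to its left, z up, the work surface at z = 0. Lengths are in mm, angles in rad, forces in N, time in s.
With the tool pointing down it reaches from about 400 to 925 mm from the base axis. Payload 12.5 kg.
Tool frame: the origin (TCP) lies between the finger pads; the fingertips stand 25 mm ahead of it and the grasp point (between the pads) lies 6 mm ahead of it; z points along the fingers, y is the line along which they close (so a half turn about z gives the same grasp; the last joint's range is limited). The gripper opens to 95 mm and grips with 3 to 60 N. Pads are 20 mm wide; open, the fingers measure 119 mm over their backs; the gripper's body (75 mm by 180 mm) begins 59 mm behind the grasp point.
Start: joints at [-1.295, 0.491, 1.559, -0, 1.092, -0.106], TCP at [232.893, -580.004, 239.661] pointing down, gripper open.
Joint ranges: [-3.1, 3.1], [-0.84, 2.19], [0.05, 2.79], [-1.13, 4.28], [0.06, 2.93], [-2.69, 2.69]. Speed limits (rad/s): [2.22, 2.22, 2.79, 3.14, 3.14, 3.14].

## Interface

Orientations are given as [roll, pitch, yaw] about the fixed x, y, z axes, in that order (R = Rz(yaw) Ry(pitch) Rx(roll)).
In Python, from cell import state, read_camera, job_done, cut_out gives the robot as it stands. The module is installed in compiled form; this text tells all that it offers.
- The arm moves only by the tool jog_arm, never from a script. Its argument "motion" is a list of rows, each a list of 2 entries, a list of its own where there are three numbers: the shift along the tool's x, y, z in mm, then the turn about the tool's z in rad. A call has 1 to 5 rows; each row is the pose to reach, as a shift and turn from the pose commanded when the call began, along the tool's axes at that moment; what a row does not reach only later rows make up. A row lasts 1/10 s, in which the tool goes at most 50 mm and 8.59 degrees, less where a joint would pass 70% of its speed; a pose out of reach is approached as far as the arm can. A call with a gripper value outside its range is refused whole. "grip" is the closure, from 0 (fully open) to 1 (shut), set as the call begins (left out, the last holds). The fingers move at their own pace and stop on an object; the grip force is fixed at half the most. Time passes only in rows, so rows that repeat a pose let the fingers close. It gives the time, the measured TCP pose, the force, the opening and the grip force at its end, in the units of the state.
- state(): the state, without advancing time (a new reading comes with each control period).
- read_camera(name): name is "scene" or "top"; returns a dict with "img" (384x512x3 uint8, blue, green, red), "vertical_fov" (degrees; the focal length in pixels is half the picture's height over the tangent of half this angle, whatever the lens; pixels are square), "cx", "cy" (the principal point, pixels), "extrinsics" (4x4, takes a point from camera to world coordinates). Camera axes: x right, y up, looking along -z (the intrinsics and any distortion apply to the point x, -y, -z); pixel columns grow to the right and rows downward; lengths in mm; the calibration is good to about 2 mm. A picture is of the moment at which its call begins. There is no depth.
- job_done(): hands the job in; it is judged then, once.
Trained networks look in a picture, given as the dict that the camera call returned (one of the last four; its "shot" number tells which), for a name from the list of things; names that differ only in an ending like _2 or _b are one class to them, and where a whole thing is asked for, a point or a joint stands for the part that bears it (a point fixed in the world has none). Each returns a list of dicts, best first, with "p" (0 to 1); they miss things now and then, are a little off and sometimes report something else, mostly with a low value. They report only what shows in the picture. A call takes as long as a camera call. They do not tell look-alikes from the thing itself.
- cut_out(name, picture): "region" (384x512 bool, what is visible of it) and "box" ([left, top, right, bottom] in pixels, round what is visible of it).
The state is a dict: "t": time; "joints": joint angles; "qvel": joint speeds; "tau": joint torques, N m; "eef_pos": TCP position; "tcp_rot": TCP orientation; "ft_force": force on the tool from outside, world axes, zero at the start; "moment": the same for the moment, N m; "opening": opening from 0.0 (shut) to 1.0 (fully open); "grip_force": force on a finger pad.
Only numpy, scipy, OpenCV 4.12 (cv2) and the standard library are available. Lean on these libraries where they do the work, as an engineer would, in place of code of your own. Each camera call takes 0.05 s, during which the arm holds its last target. There are 200 camera calls.

## Working session

There is one attempt and no reset: what is moved stays moved. The work goes in short steps, Python scripts to look and compute and a tool call to move; the robot and the scene stay as the last step left them, time stands still between calls to the robot, and variables do not carry over. Pictures are saved under pics/ and viewed, at most 10 in all, crops included, and the job is handed in when it is done.

Besides the shell and the picture viewer there is one more tool, called after "Request:" by a JSON object that holds its "fn" and its "kwargs", one argument or row to a line. jog_arm: Moves the arm, as the interface text tells. Its arguments: {"type":"object","properties":{"motion":{"type":"array"},"grip":{"type":"number"}},"required":["motion"]}

```bash
mkdir -p pics
cat > h.py <<'E'
import numpy as np, cv2
from cell import *
def cam(n):
    d=read_camera(n); return d
def K(d):
    h=d["img"].shape[0]; f=h/2/np.tan(np.radians(d["vertical_fov"])/2)
    return f
def proj(d,P):
    P=np.atleast_2d(P); E=np.array(d["extrinsics"]); q=(P-E[:3,3])@E[:3,:3]
    f=K(d); return np.c_[d["cx"]+f*q[:,0]/-q[:,2], d["cy"]-f*q[:,1]/-q[:,2]]
def ray(d,u,v):
    E=np.array(d["extrinsics"]); f=K(d)
    r=E[:3,:3]@np.array([(u-d["cx"])/f,-(v-d["cy"])/f,-1]); return E[:3,3],r
def atz(d,u,v,z):
    o,r=ray(d,u,v); return o+r*(z-o[2])/r[2]
E
python3 - <<'E'
from h import *
for n in("scene","top"):
    d=cam(n); cv2.imwrite(f"pics/{n}1.png",cv2.resize(d["img"],(768,576))); print(n,{k:v for k,v in d.items() if k!="img"})
    for t in("machine","lever_knob","bracket_flange","shoe","guard","oil_bottle","screwdriver","screw_cup"):
        print(t,[(round(o["p"],2),o["box"]) for o in cut_out(t,d)][:4])
print(state())
E
```

```text
scene {'vertical_fov': 46.32220382408964, 'cx': 255.1500889396542, 'cy': 189.54701203989396, 'extrinsics': array([[ 9.69974281e-01, -1.91285328e-01,  1.50199262e-01,
         7.16780579e+02],
       [ 2.43205742e-01,  7.65246960e-01, -5.96026893e-01,
        -5.95262978e+02],
       [-9.28329452e-04,  6.14660079e-01,  7.88791560e-01,
         9.75101976e+02],
       [ 0.00000000e+00,  0.00000000e+00,  0.00000000e+00,
         1.00000000e+00]]), 'shot': 1}
machine [(0.87, [236.2, 102.7, 372.2, 245.4]), (0.48, [259.8, 108.5, 364.4, 199.7])]
lever_knob [(0.74, [254.7, 188.2, 300.3, 203.3])]
bracket_flange [(0.93, [196.9, 166.0, 216.8, 194.7]), (0.73, [265.1, 186.9, 294.9, 194.1]), (0.73, [161.2, 245.5, 199.2, 306.2])]
shoe []
guard [(0.83, [259.7, 106.3, 366.1, 200.3])]
oil_bottle [(0.52, [351.5, 131.3, 367.6, 153.4])]
screwdriver [(0.52, [263.7, 123.3, 284.4, 132.5]), (0.38, [233.3, 105.1, 370.3, 248.9])]
screw_cup [(0.56, [252.6, 243.5, 281.6, 278.3]), (0.49, [234.0, 104.8, 371.6, 247.6])]
top {'vertical_fov': 42.70136790654704, 'cx': 258.59339611230723, 'cy': 189.64992978039845, 'ext
[... 854 characters left out ...]
 187.5])]
{'t': 0.9, 'joints': array([-1.29458623e+00,  4.90892854e-01,  1.55885659e+00,  9.71312380e-07,
        1.09169705e+00, -1.05563130e-01]), 'qvel': array([ 8.77287672e-05,  1.58295827e-03,  2.54958140e-03,  1.25472409e-03,
        9.49781554e-04, -1.57968045e-03]), 'tau': array([ 1.80728577e-03, -6.12450027e+01, -2.58430767e+01,  6.92739151e-02,
        4.44395025e-02,  3.06322511e-05]), 'eef_pos': array([ 232.906696  , -580.02115378,  239.68035852]), 'tcp_rot': array([3.14144722e+00, 1.45433145e-05, 3.81772782e-01]), 'ft_force': array([-0.92986722,  0.48576203, -0.81201165]), 'moment': array([ 0.01152963,  0.04557259, -0.02934715]), 'grip_force': 0.0, 'opening': 1.0039343254702693}
```

View pics/scene1.png

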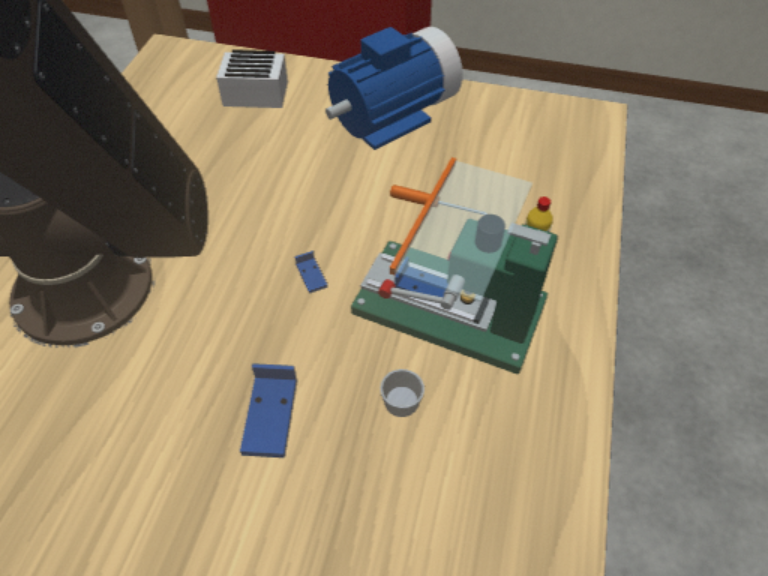

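View pics/top1.png

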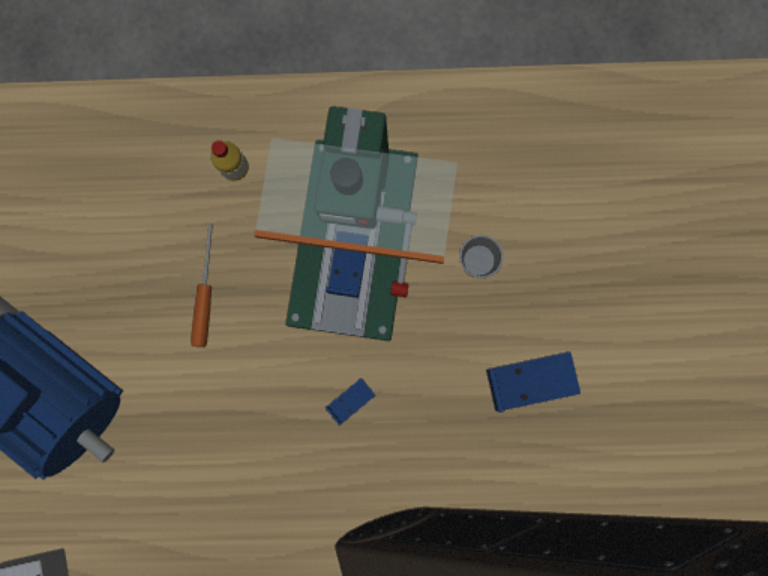

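The scene view shows the press around (455,285), with the red knob at (387,288), the bracket in its channel at (420,280) and the guard's orange edge from (395,270) to (453,160). The top view shows the press around (350,230), the knob at (400,290) and the bracket at (347,265). The small look-alike is at (350,400) and the large one at (533,380).

The jog gives no tilt, so I'll check what happens at the reach limit. First I'll fit the press pose.

Run:
```python
from h import *
d=cam("top"); s=cam("scene")
# guard front edge endpoints (top full-res pix = view/1.5), z~248
p=lambda u,v,z: atz(d,u/1.5,v/1.5,z).round(1)
print("guard L/R",p(256,235,248),p(443,261,248))
print("knob",p(400,290,110)); print("base front corners",p(288,325,26),p(391,339,26))
print("flange top edge mid",p(343,295,65)); print("big",p(490,383,20),p(573,352,6)); print("small",p(350,400,6))
ps=lambda u,v,z: atz(s,u/1.5,v/1.5,z).round(1)
print("scene guard R,L",ps(394,270,248),ps(454,160,248),"knob",ps(387,288,110),"base fr R, back R",ps(353,309,26),ps(519,368,26))
# triangulate knob by red colour
def red(im,box):
    h=cv2.cvtColor(im,cv2.COLOR_BGR2HSV); m=((h[...,0]<5)|(h[...,0]>174))&(h[...,1]>170)&(h[...,2]>60)
    q=np.zeros_like(m);x0,y0,x1,y1=box;q[y0:y1,x0:x1]=m[y0:y1,x0:x1]
    v,u=np.nonzero(q);return u.mean(),v.mean(),len(u)
a=red(d["img"],(250,180,280,205)); b=red(s["img"],(245,180,272,205)); print(a,b)
o1,r1=ray(d,*a[:2]);o2,r2=ray(s,*b[:2])
t=np.linalg.lstsq(np.c_[r1,-r2],o2-o1,rcond=None)[0];print("knob tri",o1+r1*t[0],o2+r2*t[1])
```

```text
guard L/R [622.  229.8 248. ] [580.8 -13.4 248. ]
knob [561.   44.2 110. ]
base front corners [519.8 224.2  26. ] [493.5  60.9  26. ]
flange top edge mid [561.  132.5  65. ]
big [420.9 -92.8  20. ] [ 466.6 -228.2    6. ]
small [399.1 129.    6. ]
scene guard R,L [587.4 -17.5 248. ] [627.6 226.3 248. ] knob [560.6  52.8 110. ] base fr R, back R [499.2  56.6  26. ] [793.5   8.1  26. ]
(np.float64(265.85057471264366), np.float64(192.57471264367817), 87) (np.float64(257.4736842105263), np.float64(190.10526315789474), 38)
knob tri [560.80375361  45.78964891 126.23081532] [560.95695921  45.8521998  126.24993441]
```

Request:
{"fn": "jog_arm", "kwargs": {
  "motion": [
    [[0, 50, 0], 0],
    [[0, 100, 0], 0.15],
    [[0, 150, 0], 0.3],
    [[0, 200, 0], 0.45],
    [[0, 250, 0], 0.6]
  ]
}}

```text
t: 1.5
eef_pos: [324.8, -809.0, 239.7]
tcp_rot: [3.141, -0.0, -0.208]
ft_force: [0.6, -0.2, 0.8]
opening: 0.998
grip_force: 0.0
```

Request:
{"fn": "jog_arm", "kwargs": {
  "motion": [
    [[28, 42, 0], 0],
    [[55, 83, 0], 0],
    [[83, 125, 0], 0],
    [[111, 167, 0], 0],
    [[138, 208, 0], 0]
  ]
}}

```text
t: 2.0
eef_pos: [361.5, -899.8, 210.2]
tcp_rot: [3.125, -0.012, -0.202]
ft_force: [0.4, -0.8, -1.6]
opening: 1.0
grip_force: 0.0
```

```bash
python3 -c "
from h import *
s=state();print(s['joints'],s['eef_pos'],s['tcp_rot'])"
```

```text
[-1.25736667  1.24133455  0.05360159  0.00228498  1.82649817  0.51610494] [ 361.48516845 -899.79818876  210.20994686] [ 3.12514371 -0.0118602  -0.20197752]
```

Request:
{"fn": "jog_arm", "kwargs": {
  "motion": [
    [[28, 42, 0], 0],
    [[55, 83, 0], 0],
    [[83, 125, 0], 0],
    [[111, 167, 0], 0],
    [[138, 208, 0], 0]
  ]
}}

```text
t: 2.5
eef_pos: [368.1, -915.8, 190.0]
tcp_rot: [3.085, -0.037, -0.201]
ft_force: [0.3, 0.4, 0.3]
opening: 0.998
grip_force: 0.0
```

```bash
python3 -c "
from h import *
s=state();print(s['joints'],s['eef_pos'],s['tcp_rot'])"
```

```text
[-1.25650564  1.26516999  0.04801296  0.00455059  1.76062026  0.51735283] [ 368.14757499 -915.79599684  190.00014386] [ 3.08482453 -0.03733585 -0.20099183]
```

Request:
{"fn": "jog_arm", "kwargs": {
  "motion": [
    [[-28, -42, -20], 0],
    [[-55, -83, -40], 0],
    [[-83, -125, -40], 0]
  ]
}}

```text
t: 2.8
eef_pos: [340.8, -850.1, 210.2]
tcp_rot: [3.085, -0.037, -0.201]
ft_force: [0.9, -2.7, 1.3]
opening: 0.998
grip_force: 0.0
```

```bash
python3 -c "
from h import *
s=state();print(s['joints'],s['eef_pos'],s['tcp_rot'])"
```

```text
[-1.26280923  0.98393181  0.64057718  0.00499164  1.44949242  0.50968254] [ 340.84898032 -850.05759264  210.23980792] [ 3.08500086 -0.03731149 -0.20107578]
```

Request:
{"fn": "jog_arm", "kwargs": {
  "motion": [
    [[15, -35, -30], 0],
    [[30, -70, -60], 0],
    [[45, -105, -90], 0],
    [[60, -140, -120], 0],
    [[75, -175, -150], 0]
  ]
}}

```text
t: 3.3
eef_pos: [446.8, -683.8, 355.0]
tcp_rot: [3.085, -0.037, -0.201]
ft_force: [-0.5, 0.6, -0.0]
opening: 1.0
grip_force: 0.0
```

Request:
{"fn": "jog_arm", "kwargs": {
  "motion": [
    [[18, -46, 0], 0],
    [[36, -92, 0], 0],
    [[54, -138, 0], 0],
    [[72, -184, 0], 0],
    [[90, -230, 0], 0]
  ]
}}

```text
t: 3.8
eef_pos: [581.4, -476.6, 344.3]
tcp_rot: [3.085, -0.038, -0.201]
ft_force: [1.0, -0.2, -0.0]
opening: 1.002
grip_force: 0.0
```

Request:
{"fn": "jog_arm", "kwargs": {
  "motion": [
    [[18, -46, 0], 0],
    [[36, -92, 0], 0],
    [[54, -138, 0], 0],
    [[72, -184, 0], 0],
    [[90, -230, 0], 0]
  ]
}}

```text
t: 4.3
eef_pos: [715.9, -269.6, 334.8]
tcp_rot: [3.086, -0.038, -0.201]
ft_force: [-0.2, -0.1, -1.8]
opening: 0.998
grip_force: 0.0
```

Request:
{"fn": "jog_arm", "kwargs": {
  "motion": [
    [[18, -46, 0], 0],
    [[36, -92, 0], 0],
    [[54, -138, 0], 0],
    [[72, -184, 0], 0],
    [[90, -230, 0], 0]
  ]
}}

```text
t: 4.8
eef_pos: [850.3, -62.6, 325.4]
tcp_rot: [3.086, -0.038, -0.201]
ft_force: [0.4, -1.1, -0.1]
opening: 1.002
grip_force: 0.0
```

```bash
python3 -c "
from h import *
s=state();print(s['joints'],s['eef_pos'],s['tcp_rot'])"
```

```text
[-0.13402764  0.82255013  0.70253029 -0.05805718  1.58227763  1.63720275] [850.28661196 -62.60583545 325.35384691] [ 3.08596014 -0.03802727 -0.20103672]
```

Request:
{"fn": "jog_arm", "kwargs": {
  "motion": [
    [[49, -6, -10], 0],
    [[98, -12, -20], 0],
    [[147, -18, -30], 0],
    [[196, -24, -40], 0],
    [[245, -30, -50], 0]
  ]
}}

```text
t: 5.3
eef_pos: [937.0, -71.2, 325.1]
tcp_rot: [3.089, -0.061, -0.199]
ft_force: [0.7, -0.9, -0.7]
opening: 0.996
grip_force: 0.0
```

Request:
{"fn": "jog_arm", "kwargs": {
  "motion": [
    [[49, -6, -10], 0],
    [[98, -12, -20], 0],
    [[147, -18, -30], 0],
    [[196, -24, -40], 0],
    [[245, -30, -50], 0]
  ]
}}

```text
t: 5.8
eef_pos: [950.6, -72.7, 317.9]
tcp_rot: [3.094, -0.103, -0.198]
ft_force: [-0.1, 0.6, 0.8]
opening: 1.002
grip_force: 0.0
```

```bash
cat > st.py <<'E'
from h import *
from scipy.spatial.transform import Rotation as R
s=state();M=R.from_euler('xyz',s['tcp_rot']).as_matrix();z=M[:,2]
print(s['t'],s['joints'].round(3),s['eef_pos'].round(1),'zax tilt',np.arccos(-z[2]).round(3),'az',np.arctan2(z[1],z[0]).round(3),'z',z.round(3),'y',M[:,1].round(3),'f',s['ft_force'].round(1))
E
python3 st.py
```

```text
5.8 [-0.131  1.131  0.048 -0.057  1.862  1.62 ] [950.6 -72.7 317.9] zax tilt 0.114 az -0.635 z [ 0.091 -0.067 -0.994] y [-0.201 -0.978  0.048] f [-0.1  0.6  0.8]
```

Request:
{"fn": "jog_arm", "kwargs": {
  "motion": [
    [[49, -10, -10], 0],
    [[98, -20, -20], 0],
    [[147, -30, -30], 0],
    [[196, -40, -40], 0],
    [[245, -50, -50], 0]
  ]
}}

```text
t: 6.3
eef_pos: [963.1, -62.9, 308.8]
tcp_rot: [3.098, -0.135, -0.196]
ft_force: [-0.8, -0.3, 0.2]
opening: 1.002
grip_force: 0.0
```

Request:
{"fn": "jog_arm", "kwargs": {
  "motion": [
    [[49, -10, -15], 0],
    [[98, -20, -30], 0],
    [[147, -30, -45], 0],
    [[196, -40, -60], 0],
    [[245, -50, -75], 0]
  ]
}}

```text
t: 6.8
eef_pos: [968.6, -53.2, 318.6]
tcp_rot: [3.102, -0.17, -0.195]
ft_force: [-1.1, 0.0, 0.1]
opening: 1.008
grip_force: 0.0
```

Request:
{"fn": "jog_arm", "kwargs": {
  "motion": [
    [[47, -10, -20], 0],
    [[94, -20, -40], 0],
    [[141, -30, -60], 0],
    [[188, -40, -80], 0],
    [[235, -50, -100], 0]
  ]
}}

```text
t: 7.3
eef_pos: [967.2, -42.5, 344.7]
tcp_rot: [3.107, -0.203, -0.193]
ft_force: [0.9, 0.5, -0.8]
opening: 1.0
grip_force: 0.0
```

```bash
python3 st.py
```

```text
7.3 [-0.098  1.106  0.048 -0.055  1.788  1.652] [967.2 -42.5 344.7] zax tilt 0.206 az -0.363 z [ 0.191 -0.073 -0.979] y [-0.199 -0.979  0.034] f [ 0.9  0.5 -0.8]
```

Request:
{"fn": "jog_arm", "kwargs": {
  "motion": [
    [[48, -8, -10], 0],
    [[96, -16, -20], 0],
    [[144, -24, -30], 0],
    [[192, -32, -40], 0],
    [[240, -40, -50], 0]
  ]
}}

```text
t: 7.8
eef_pos: [975.3, -40.8, 346.8]
tcp_rot: [3.112, -0.237, -0.192]
ft_force: [-0.1, 0.0, -0.2]
opening: 0.998
grip_force: 0.0
```

Request:
{"fn": "jog_arm", "kwargs": {
  "motion": [
    [[48, -8, -8], 0],
    [[96, -16, -16], 0],
    [[144, -24, -24], 0],
    [[192, -32, -32], 0],
    [[240, -40, -40], 0]
  ]
}}

```text
t: 8.3
eef_pos: [983.7, -39.2, 349.2]
tcp_rot: [3.117, -0.272, -0.191]
ft_force: [-0.0, -0.2, 0.7]
opening: 1.002
grip_force: 0.0
```

Request:
{"fn": "jog_arm", "kwargs": {
  "motion": [
    [[49, -5, -5], 0],
    [[98, -10, -10], 0],
    [[147, -15, -15], 0],
    [[196, -20, -20], 0],
    [[245, -25, -25], 0]
  ]
}}

```text
t: 8.8
eef_pos: [993.0, -46.9, 348.3]
tcp_rot: [3.122, -0.306, -0.191]
ft_force: [0.4, -0.3, -0.0]
opening: 1.003
grip_force: 0.0
```

Request:
{"fn": "jog_arm", "kwargs": {
  "motion": [
    [[49, -5, -5], 0],
    [[98, -10, -10], 0],
    [[147, -15, -15], 0],
    [[196, -20, -20], 0],
    [[245, -25, -25], 0]
  ]
}}

```text
t: 9.3
eef_pos: [1000.4, -53.1, 352.6]
tcp_rot: [3.127, -0.341, -0.19]
ft_force: [-0.3, 0.5, -0.1]
opening: 1.0
grip_force: 0.0
```

Request:
{"fn": "jog_arm", "kwargs": {
  "motion": [
    [[50, -3, 0], 0],
    [[100, -6, 0], 0],
    [[150, -9, 0], 0],
    [[200, -12, 0], 0],
    [[250, -15, 0], 0]
  ]
}}

```text
t: 9.8
eef_pos: [1011.0, -65.2, 348.3]
tcp_rot: [3.131, -0.375, -0.189]
ft_force: [-0.5, 0.3, 0.5]
opening: 1.001
grip_force: 0.0
```

```bash
python3 st.py
```

```text
9.8 [-0.121  1.115  0.048 -0.036  1.604  1.634] [1011.   -65.2  348.3] zax tilt 0.375 az -0.218 z [ 0.358 -0.079 -0.93 ] y [-0.192 -0.981  0.01 ] f [-0.5  0.3  0.5]
```

Request:
{"fn": "jog_arm", "kwargs": {
  "motion": [
    [[50, -3, 0], 0],
    [[100, -6, 0], 0],
    [[150, -9, 0], 0],
    [[200, -12, 0], 0],
    [[250, -15, 0], 0]
  ]
}}

```text
t: 10.3
eef_pos: [1019.3, -75.3, 349.6]
tcp_rot: [3.135, -0.41, -0.189]
ft_force: [-0.3, -0.3, 0.1]
opening: 1.0
grip_force: 0.0
```

Request:
{"fn": "jog_arm", "kwargs": {
  "motion": [
    [[50, -3, 3], 0],
    [[100, -6, 6], 0],
    [[150, -9, 9], 0],
    [[200, -12, 12], 0],
    [[250, -15, 15], 0]
  ]
}}

```text
t: 10.8
eef_pos: [1028.7, -84.4, 347.7]
tcp_rot: [3.139, -0.444, -0.189]
ft_force: [-0.6, 0.5, -0.3]
opening: 1.002
grip_force: 0.0
```

Request:
{"fn": "jog_arm", "kwargs": {
  "motion": [
    [[50, -3, 3], 0],
    [[100, -6, 6], 0],
    [[150, -9, 9], 0],
    [[200, -12, 12], 0],
    [[250, -15, 15], 0]
  ]
}}

```text
t: 11.3
eef_pos: [1036.0, -92.0, 351.1]
tcp_rot: [-3.141, -0.479, -0.189]
ft_force: [-0.0, -0.6, 0.3]
opening: 0.997
grip_force: 0.0
```

Request:
{"fn": "jog_arm", "kwargs": {
  "motion": [
    [[50, -3, 5], 0],
    [[100, -6, 10], 0],
    [[150, -9, 15], 0],
    [[200, -12, 20], 0],
    [[250, -15, 25], 0]
  ]
}}

```text
t: 11.8
eef_pos: [1043.6, -98.7, 354.0]
tcp_rot: [-3.137, -0.514, -0.189]
ft_force: [-0.3, 0.3, 0.0]
opening: 0.998
grip_force: 0.0
```

Request:
{"fn": "jog_arm", "kwargs": {
  "motion": [
    [[50, -3, 5], 0],
    [[100, -6, 10], 0],
    [[150, -9, 15], 0],
    [[200, -12, 20], 0],
    [[250, -15, 25], 0]
  ]
}}

```text
t: 12.3
eef_pos: [1049.3, -104.4, 361.4]
tcp_rot: [-3.134, -0.548, -0.189]
ft_force: [0.6, -0.3, -0.2]
opening: 1.001
grip_force: 0.0
```

```bash
python3 st.py
```

```text
12.3 [-0.16   1.122  0.048 -0.008  1.423  1.597] [1049.3 -104.4  361.4] zax tilt 0.548 az -0.174 z [ 0.513 -0.09  -0.853] y [-0.184 -0.983 -0.007] f [ 0.6 -0.3 -0.2]
```

Request:
{"fn": "jog_arm", "kwargs": {
  "motion": [
    [[50, -2, 5], 0],
    [[100, -4, 10], 0],
    [[150, -6, 15], 0],
    [[200, -8, 20], 0],
    [[250, -10, 25], 0]
  ]
}}

```text
t: 12.8
eef_pos: [1053.0, -111.7, 372.8]
tcp_rot: [-3.131, -0.582, -0.19]
ft_force: [0.1, -0.2, -0.2]
opening: 0.997
grip_force: 0.0
```

Request:
{"fn": "jog_arm", "kwargs": {
  "motion": [
    [[50, 0, 5], 0],
    [[100, 0, 10], 0],
    [[150, 0, 15], 0],
    [[200, 0, 20], 0],
    [[250, 0, 25], 0]
  ]
}}

```text
t: 13.3
eef_pos: [1054.5, -123.2, 387.8]
tcp_rot: [-3.128, -0.617, -0.19]
ft_force: [0.6, -0.5, -0.6]
opening: 0.997
grip_force: 0.0
```

```bash
cat >> st.py <<'E'
import sys
P0=np.array([721.1,107,0]);c,q=np.cos(-.1656),np.sin(-.1656);PR=np.array([[c,-q,0],[q,c,0],[0,0,1]])
print('tcp in press',(PR.T@(s['eef_pos']-P0)).round(1),'tip',(PR.T@(s['eef_pos']+25*z-P0)).round(1))
# args: world targets "x,y,z" for the TCP -> tool shift
for a in sys.argv[1:]:
    if a[0]=='p': w=PR@np.array(eval(a[1:]))+P0      # press coords
    elif a[0]=='k': w=PR@np.array(eval(a[1:]))+P0-6*z   # grasp point to press coords
    else: w=np.array(eval(a))
    d=M.T@(w-s['eef_pos']); print(a,'world',w.round(1),'shift',d.round(1),'len',np.linalg.norm(d).round(1))
E
python3 st.py "(800,-30,380)" "(430,65,300)"
```

```text
13.3 [-0.18   1.103  0.048  0.008  1.373  1.577] [1054.5 -123.2  387.8] zax tilt 0.617 az -0.166 z [ 0.57  -0.096 -0.816] y [-0.181 -0.983 -0.011] f [ 0.6 -0.5 -0.6]
tcp in press [ 366.8 -172.1  387.8] tip [ 381.2 -172.1  367.4]
(800,-30,380) world [800 -30 380] shift [-222.8  -45.4 -147.7] len 271.1
(430,65,300) world [430  65 300] shift [-580.1  -70.9 -302.6] len 658.1
```

Request:
{"fn": "jog_arm", "kwargs": {
  "motion": [
    [[-41, -5, -22], 0],
    [[-82, -10, -44], 0],
    [[-123, -15, -66], 0],
    [[-164, -20, -88], 0],
    [[-205, -25, -110], 0]
  ]
}}

```text
t: 13.8
eef_pos: [903.1, -77.5, 368.9]
tcp_rot: [-3.128, -0.617, -0.19]
ft_force: [1.1, -0.0, 1.7]
opening: 0.998
grip_force: 0.0
```

Request:
{"fn": "jog_arm", "kwargs": {
  "motion": [
    [[-41, -5, -22], 0],
    [[-82, -10, -44], 0],
    [[-123, -15, -66], 0],
    [[-164, -20, -88], 0],
    [[-205, -25, -110], 0]
  ]
}}

```text
t: 14.3
eef_pos: [680.4, -10.4, 340.9]
tcp_rot: [-3.128, -0.617, -0.19]
ft_force: [0.2, 1.1, 0.6]
opening: 1.001
grip_force: 0.0
```

Request:
{"fn": "jog_arm", "kwargs": {
  "motion": [
    [[-41, -5, -21], 0],
    [[-82, -10, -42], 0],
    [[-123, -15, -63], 0],
    [[-170, -21, -83], 0],
    [[-170, -21, -83], 0]
  ],
  "grip": 0.4
}}

```text
t: 14.8
eef_pos: [497.6, 45.0, 309.3]
tcp_rot: [-3.129, -0.614, -0.188]
ft_force: [-0.3, -0.2, -0.3]
opening: 0.64
grip_force: 0.0
```

```bash
python3 - <<'E'
from h import *
s=cam("scene");cv2.imwrite("pics/s2.png",cv2.resize(s["img"][120:300,140:400],(780,540),interpolation=cv2.INTER_CUBIC))
d=cam("top");cv2.imwrite("pics/t2.png",d["img"][90:270,130:350].repeat(3,0).repeat(3,1))
E
python3 st.py "k(-144,-90,122)"
```

```text
14.9 [ 0.005  0.082  2.094 -0.277  0.367  1.989] [502.4  44.3 311.3] zax tilt 0.618 az -0.165 z [ 0.572 -0.095 -0.815] y [-0.18  -0.984 -0.011] f [0.7 1.1 0. ]
tcp in press [-205.4  -97.9  311.3] tip [-190.9  -97.9  290.9]
k(-144,-90,122) world [560.8  42.5 126.9] shift [-59.9  -6.7 183.8] len 193.4
```

View pics/s2.png

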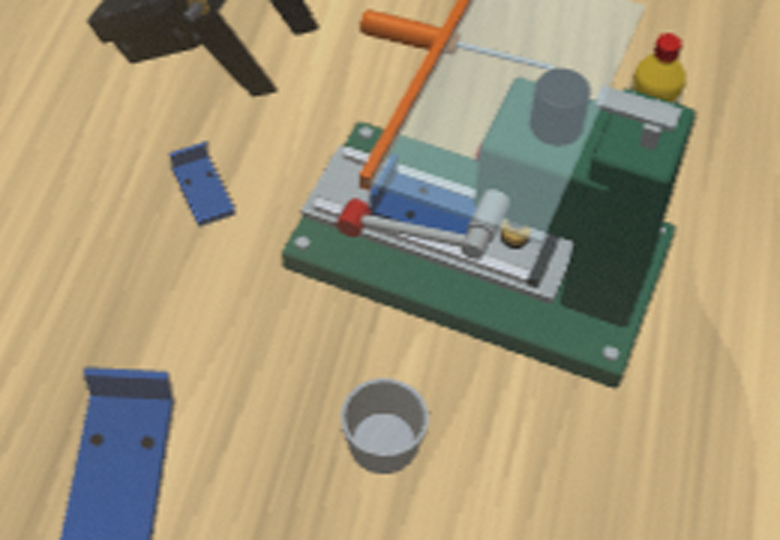

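Request:
{"fn": "jog_arm", "kwargs": {
  "motion": [
    [[-40, -5, 20], 0],
    [[-61, -8, 60], 0],
    [[-61, -8, 100], 0],
    [[-61, -8, 120], 0],
    [[-61, -8, 120], 0]
  ]
}}

```text
t: 15.4
eef_pos: [526.5, -1.7, 190.5]
tcp_rot: [3.07, -0.591, -0.079]
ft_force: [0.1, 0.2, 0.4]
opening: 0.6
grip_force: 0.0
```

```bash
python3 - <<'E'
from h import *
s=cam("scene");d=cam("top")
a=s["img"][150:230,215:345];b=d["img"][130:230,200:320]
cv2.imwrite("pics/c3.png",np.vstack([cv2.resize(a,(600,290),interpolation=2),cv2.resize(b,(600,310*1),interpolation=2)]))
E
python3 st.py "k(-145,-89,121)"
```

```text
15.5 [-0.097  0.311  2.206 -1.133  0.065  2.684] [525.8   0.6 192.6] zax tilt 0.599 az -0.202 z [ 0.552 -0.113 -0.826] y [-0.113 -0.992  0.06 ] f [ 0.2 -0.6  0.7]
tcp in press [-175.1 -137.2  192.6] tip [-161.  -137.7  172. ]
k(-145,-89,121) world [560.1  43.8 126. ] shift [-11.6 -50.7  69.2] len 86.6
```

View pics/c3.png

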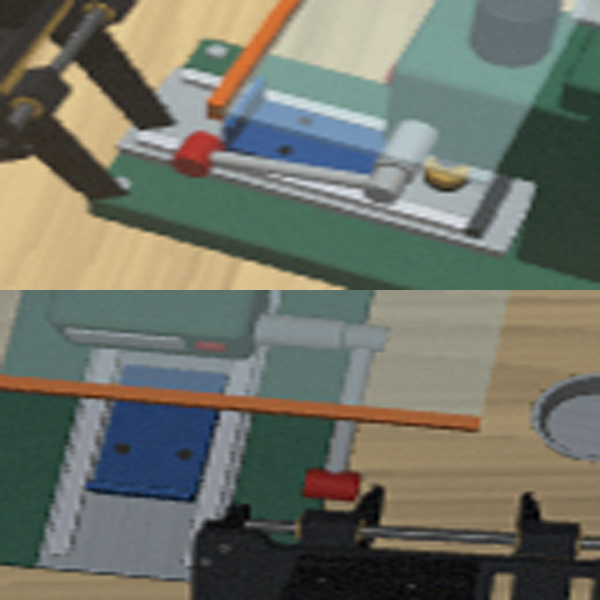

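The wrist hit its singularity: j5 and j4 are both at their limits. I'll fit the kinematics and pick a tilt that suits.

```bash
cat > kin.py <<'E'
from h import *
from scipy.optimize import least_squares
from scipy.spatial.transform import Rotation as R
S=[([-1.29458623,.490892854,1.55885659,0,1.09169705,-.10556],[232.9067,-580.0211,239.68]),
([-1.25736667,1.24133455,.05360159,.00228498,1.82649817,.51610494],[361.48516845,-899.79818876,210.20994686]),
([-1.25650564,1.26516999,.04801296,.00455059,1.76062026,.51735283],[368.14757499,-915.79599684,190.00014386]),
([-1.26280923,.98393181,.64057718,.00499164,1.44949242,.50968254],[340.84898,-850.0576,210.2398]),
([-0.13402764,0.82255013,0.70253029,-0.05805718,1.58227763,1.63720275],[850.28661196,-62.60583545,325.35384691]),
([-.131,1.131,.048,-.057,1.862,1.62],[950.6,-72.7,317.9]),([-.121,1.115,.048,-.036,1.604,1.634],[1011,-65.2,348.3]),
([-.18,1.103,.048,.008,1.373,1.577],[1054.5,-123.2,387.8]),([.005,.082,2.094,-.277,.367,1.989],[502.4,44.3,311.3])]
ry=lambda a:R.from_euler('y',a).as_matrix(); rz=lambda a:R.from_euler('z',a).as_matrix()
def fk(p,q):
    r0,zs,a,e,b,L=p
    A=rz(q[0]);T=A@[r0,0,zs];A=A@ry(q[1]);T=T+A@[0,0,a];A=A@ry(q[2]);T=T+A@[e,0,b]
    A=A@rz(q[3])@ry(q[4]);T=T+A@[0,0,L];return T,A@rz(q[5]-np.pi/2)
sol=least_squares(lambda p:np.concatenate([fk(p,q)[0]-x for q,x in S]),[0,300,500,0,500,300]);P=sol.x
lo=np.array([-3.1,-.84,.05,-1.13,.06,-2.69]);hi=np.array([3.1,2.19,2.79,4.28,2.93,2.69])
def ik(pos,M,q0):
    f=lambda q:np.r_[(fk(P,q)[0]-pos)/100,(fk(P,q)[1]-M).ravel()]
    s=least_squares(f,np.clip(q0,lo+.01,hi-.01),bounds=(lo,hi));return s.x,np.abs(s.fun).max()
P0=np.array([721.1,107,0]);PR=rz(-.1656)
def tool(t,az=-.1656,rot=0):  # leaning tool: z=(sin t along az), y = -lateral
    z=np.array([np.sin(t)*np.cos(az),np.sin(t)*np.sin(az),-np.cos(t)]);y=np.array([np.sin(az),-np.cos(az),0]);x=np.cross(y,z)
    return np.c_[x,y,z]@rz(rot)
E
python3 - <<'E'
from kin import *
print(P.round(1),np.abs(sol.fun).max().round(2))
tg={'knobD':(-140,-90,110),'knobM':(-145,-90,140),'knobU':(-134,-90,186),'push0':(-180,0,60),'push1':(-100,0,60),'press':(-150,-90,165)}
for t in(.3,.4,.5,.62,.75,.85):
  for n,p in tg.items():
    M=tool(t);pos=PR@np.array(p)+P0-6*M[:,2];o=[]
    for rot,q0 in((0,[0,.3,2,0,.3,1.6]),(0,[0,.3,2,3.1,.3,-1.5]),(np.pi,[0,.3,2,3.1,.3,1.6])):
        q,e=ik(pos,tool(t,rot=rot),q0)
        o.append((e<1e-3,[float(x) for x in q[3:].round(2)]) )
    print(t,n,[x for x in o])
# back stop
d=cam("scene")
for u,v in((545,260),(530,285),(556,238)): 
    w=atz(d,140+u/3,120+v/3,36);print("stop",(PR.T@(w-P0)).round(1))
for u,v in((372,204),(375,190),(392,160),(466,228)): 
    for zz in (42,66):
        w=atz(d,140+u/3,120+v/3,zz);print("brk",u,v,zz,(PR.T@(w-P0)).round(1))
E
```

```text
[ 65.5 210.2 542.4  76.9 383.7 199.7] 64.15
0.3 knobD [(np.True_, [-0.25, 0.32, -1.08]), (np.True_, [-0.25, 0.32, -1.08]), (np.True_, [-0.25, 0.32, 2.07])]
0.3 knobM [(np.True_, [-0.21, 0.39, -1.12]), (np.True_, [-0.21, 0.39, -1.12]), (np.True_, [-0.21, 0.39, 2.02])]
0.3 knobU [(np.True_, [-0.15, 0.52, -1.18]), (np.True_, [-0.15, 0.52, -1.18]), (np.True_, [-0.15, 0.52, 1.96])]
0.3 push0 [(np.True_, [-0.61, 0.23, -0.53]), (np.True_, [-0.61, 0.23, -0.53]), (np.True_, [-0.61, 0.23, 2.61])]
0.3 push1 [(np.True_, [-0.35, 0.34, -0.86]), (np.True_, [-0.35, 0.34, -0.86]), (np.True_, [-0.35, 0.34, 2.28])]
0.3 press [(np.True_, [-0.18, 0.45, -1.14]), (np.True_, [-0.18, 0.45, -1.14]), (np.True_, [-0.18, 0.45, 2.0])]
0.4 knobD [(np.True_, [-0.59, 0.19, -0.74]), (np.True_, [-0.59, 0.19, -0.74]), (np.True_, [-0.59, 0.19, 2.4])]
0.4 knobM [(np.True_, [-0.43, 0.26, -0.89]), (np.True_, [-0.43, 0.26, -0.89]), (np.True_, [-0.43, 0.26, 2.25])]
0.4 knobU [(np.True_, [-0.28, 0.39, -1.06]), (np.True_, [-0.28, 0.39, -1.06]), (np.True_, [-0.28, 0.39, 2.08])]
0.4 push0 [(np.False_, [-1.13, 0.19, -0.0]), (np.F
[... 2672 characters left out ...]
 push0 [(np.False_, [-1.13, 0.28, 0.03]), (np.False_, [1.44, 0.06, -2.69]), (np.True_, [3.76, 0.76, -1.66])]
0.85 push1 [(np.False_, [-1.13, 0.24, -0.06]), (np.False_, [1.39, 0.06, -2.69]), (np.True_, [3.79, 0.6, -1.8])]
0.85 press [(np.False_, [-1.13, 0.13, -0.21]), (np.False_, [1.28, 0.06, -2.69]), (np.True_, [3.7, 0.48, -1.85])]
stop [-2.4 -5.8 36. ]
stop [ -5.8 -35.7  36. ]
stop [-1.1 20.4 36. ]
brk 372 204 42 [-160.6  -13.1   42. ]
brk 372 204 66 [-153.6  -30.6   66. ]
brk 375 190 42 [-164.3    2.5   42. ]
brk 375 190 66 [-157.2  -15.4   66. ]
brk 392 160 42 [-163.7   40.7   42. ]
brk 392 160 66 [-156.6   21.8   66. ]
brk 466 228 42 [-75.4  -5.   42. ]
brk 466 228 66 [-70.6 -22.7  66. ]
```

```bash
python3 st.py "(600,-155,290)"
python3 - <<'E'
import kin
from kin import *
S2=S+[([-.097,.311,2.206,-1.133,.065,2.684],[525.8,.6,192.6])]
for sg in(1,-1):
  for off in (0,1):
    def f2(p,q):
        r0,zs,a,e,b,L=p[:6]
        A=rz(q[0]);T=A@[r0,0,zs];A=A@ry(q[1]);T=T+A@[0,0,a];A=A@ry(q[2]);T=T+A@[e,0,b]
        A=A@rz(sg*q[3])@ry(q[4]);T=T+A@np.array([p[6]*off,0,L]);return T
    r=least_squares(lambda p:np.concatenate([f2(p,q)-x for q,x in S2]),[0,300,500,0,500,300,0])
    print(sg,off,r.x.round(1),np.abs(r.fun.reshape(-1,3)).max(1).round(1))
E
```

```text
15.55 [-0.095  0.309  2.207 -1.133  0.065  2.684] [525.4   1.4 193.4] zax tilt 0.6 az -0.2 z [ 0.553 -0.112 -0.825] y [-0.112 -0.992  0.06 ] f [ 0.6  0.1 -0.2]
tcp in press [-175.6 -136.4  193.4] tip [-161.5 -136.9  172.7]
(600,-155,290) world [ 600 -155  290] shift [125.1 152.6 -20.9] len 198.4
1 0 [ 51.6 189.  554.1  59.8 391.  202.2   0. ] [60.5 61.2 62.1 62.8 63.7 63.3 63.4 62.3 61.6 62.3]
1 1 [ 19.  190.8 542.9  54.3 383.1 212.9 -50.5] [58.3 61.7 62.4 62.4 64.6 64.6 63.7 61.4 49.8 21.2]
-1 0 [-23.1 199.5 601.6  35.5 419.7 266.7   0. ] [64.7 64.5 65.2 65.3 35.4 36.9 47.7 69.7 15.6 36.1]
-1 1 [ -6.9 198.6 607.2  38.2 423.7 261.4  25.1] [65.8 64.2 64.9 65.5 35.6 37.6 48.  70.1  9.8 14.4]
```

```bash
python3 - <<'E'
s=open('kin.py').read()
s=s.replace("r0,zs,a,e,b,L=p\n","r0,zs,a,e,b,L,dy=p\n").replace("T=A@[r0,0,zs]","T=A@[r0,dy,zs]").replace("[0,300,500,0,500,300])","[0,300,500,0,500,300,60])").replace("q[5]-np.pi/2","q[5]+np.pi/2")
s=s.replace("([.005,.082","([-.097,.311,2.206,-1.133,.065,2.684],[525.8,.6,192.6]),([.005,.082")
open('kin.py','w').write(s)
E
python3 - <<'E'
from kin import *
print(P.round(1),np.abs(sol.fun.reshape(-1,3)).max(1).round(2))
q=S[-1][0];print(fk(P,q)[1].round(3))
tg={'knobD':(-140,-90,110),'knobM':(-145,-90,140),'knobU':(-134,-90,186),'push0':(-180,0,60),'push1':(-100,0,60),'press':(-150,-90,165)}
for az in(-.1656,):
 for t in(.3,.35,.4,.45,.5,.62,.75):
  for n,p in tg.items():
    M=tool(t,az);pos=PR@np.array(p)+P0-6*M[:,2]
    o=[]
    for rot,q0 in((0,[0,.3,2,0,.3,1.6]),(np.pi,[0,.3,2,0,.3,-1.6]),(0,[0,.3,2,3.1,.3,-1.5])):
        q,e=ik(pos,tool(t,az,rot=rot),q0);o.append((bool(e<1e-3),[float(x) for x in q[3:].round(2)]))
    print(az,t,n,o)
E
```

```text
[3.000e-01 1.962e+02 5.868e+02 4.310e+01 4.107e+02 2.465e+02 6.590e+01] [0.07 0.19 0.19 0.12 0.15 0.34 0.29 0.25 0.33 0.28]
[[ 0.8   -0.18   0.572]
 [-0.153 -0.984 -0.095]
 [ 0.58  -0.011 -0.815]]
-0.1656 0.3 knobD [(True, [-0.13, 0.33, 1.82]), (True, [-0.13, 0.33, -1.32]), (False, [4.28, 0.06, -2.58])]
-0.1656 0.3 knobM [(True, [-0.11, 0.4, 1.81]), (True, [-0.11, 0.4, -1.34]), (False, [4.28, 0.06, -2.58])]
-0.1656 0.3 knobU [(True, [-0.08, 0.53, 1.77]), (True, [-0.08, 0.53, -1.37]), (False, [4.28, 0.06, -2.59])]
-0.1656 0.3 push0 [(True, [-0.43, 0.24, 2.31]), (True, [-0.43, 0.24, -0.83]), (False, [4.28, 0.06, -2.41])]
-0.1656 0.3 push1 [(True, [-0.26, 0.34, 2.09]), (True, [-0.26, 0.34, -1.05]), (False, [4.28, 0.06, -2.46])]
-0.1656 0.3 press [(True, [-0.1, 0.46, 1.79]), (True, [-0.1, 0.46, -1.35]), (False, [4.28, 0.06, -2.58])]
-0.1656 0.35 knobD [(True, [-0.19, 0.26, 1.89]), (True, [-0.19, 0.26, -1.25]), (False, [4.28, 0.06, -2.58])]
-0.1656 0.35 knobM [(True, [-0.15, 0.33, 1.85]), (True, [-0.15, 0.33, -1.29]), (False, [4.28, 0.06, -2.58])]
-0.1656 0.35 knobU [(True, [-0.11, 0.46, 
[... 2958 characters left out ...]
0.09, -0.31]), (False, [4.28, 0.1, -2.57])]
-0.1656 0.75 knobD [(False, [-1.0, 0.06, 2.69]), (False, [-1.13, 0.06, -0.32]), (True, [3.43, 0.43, -1.71])]
-0.1656 0.75 knobM [(False, [-1.01, 0.06, 2.69]), (False, [-1.13, 0.06, -0.32]), (True, [3.5, 0.35, -1.78])]
-0.1656 0.75 knobU [(False, [-1.01, 0.06, 2.69]), (False, [-1.13, 0.06, -0.33]), (True, [3.74, 0.21, -2.03])]
-0.1656 0.75 push0 [(False, [-0.86, 0.06, 2.69]), (False, [-1.13, 0.17, -0.11]), (True, [3.68, 0.57, -1.72])]
-0.1656 0.75 push1 [(False, [-0.9, 0.06, 2.69]), (False, [-1.13, 0.15, -0.17]), (True, [3.72, 0.44, -1.84])]
-0.1656 0.75 press [(False, [-1.01, 0.06, 2.69]), (False, [-1.13, 0.06, -0.32]), (True, [3.59, 0.28, -1.87])]
```

Request:
{"fn": "jog_arm", "kwargs": {
  "motion": [
    [[30, 28, -6], -0.1],
    [[60, 56, -12], -0.25],
    [[84, 79, -18], -0.4],
    [[84, 79, -18], -0.55],
    [[84, 79, -18], -0.7]
  ]
}}

```text
t: 16.05
eef_pos: [553.1, -49.8, 231.0]
tcp_rot: [2.911, -0.562, 0.143]
ft_force: [0.2, -0.5, -0.5]
opening: 0.599
grip_force: 0.0
```

Request:
{"fn": "jog_arm", "kwargs": {
  "motion": [
    [[0, 0, 0], -0.15],
    [[0, 0, 0], -0.3],
    [[0, 0, 0], -0.45],
    [[0, 0, 0], -0.6],
    [[0, 0, 0], -0.75]
  ]
}}

```text
t: 16.55
eef_pos: [553.0, -49.7, 230.9]
tcp_rot: [2.59, -0.259, 0.904]
ft_force: [0.0, -0.2, -0.6]
opening: 0.602
grip_force: 0.0
```

Request:
{"fn": "jog_arm", "kwargs": {
  "motion": [
    [[0, 0, 0], -0.15],
    [[0, 0, 0], -0.3],
    [[0, 0, 0], -0.45],
    [[0, 0, 0], -0.6],
    [[0, 0, 0], -0.75]
  ]
}}

```text
t: 17.05
eef_pos: [553.1, -49.6, 231.0]
tcp_rot: [2.557, 0.158, 1.532]
ft_force: [0.5, 1.1, 0.7]
opening: 0.6
grip_force: 0.0
```

```bash
python3 st.py "(560,-80,195)"
```

```text
17.05 [-0.187  0.277  2.102 -0.293  0.168  0.078] [553.1 -49.6 231. ] zax tilt 0.604 az -0.272 z [ 0.547 -0.152 -0.823] y [0.836 0.055 0.545] f [0.5 1.1 0.7]
tcp in press [-139.9 -182.2  231. ] tip [-125.8 -183.7  210.4]
(560,-80,195) world [560 -80 195] shift [-24.  -15.5  38. ] len 47.6
```

Request:
{"fn": "jog_arm", "kwargs": {
  "motion": [
    [[-40, -12, 8], -0.1],
    [[-80, -25, 20], -0.25],
    [[-104, -33, 34], -0.4],
    [[-104, -33, 34], -0.55],
    [[-104, -33, 34], -0.7]
  ]
}}

```text
t: 17.55
eef_pos: [543.6, -120.5, 210.6]
tcp_rot: [2.607, 0.262, 1.728]
ft_force: [-0.8, 0.2, 0.1]
opening: 0.601
grip_force: 0.0
```

Request:
{"fn": "jog_arm", "kwargs": {
  "motion": [
    [[0, 0, 0], -0.15],
    [[0, 0, 0], -0.3],
    [[0, 0, 0], -0.45],
    [[0, 0, 0], -0.6],
    [[0, 0, 0], -0.7]
  ]
}}

```text
t: 18.05
eef_pos: [543.6, -120.0, 210.7]
tcp_rot: [2.897, 0.542, 2.435]
ft_force: [0.1, 0.1, -0.5]
opening: 0.6
grip_force: 0.0
```

```bash
python3 st.py "(540,-163,150)" "(500,-150,195)"
```

```text
18.05 [-0.362  0.31   2.121  0.447  0.138 -1.721] [ 543.6 -120.   210.7] zax tilt 0.589 az -0.255 z [ 0.538 -0.14  -0.831] y [0.535 0.819 0.207] f [ 0.1  0.1 -0.5]
tcp in press [-137.6 -253.1  210.7] tip [-123.8 -254.4  189.9]
(540,-163,150) world [ 540 -163  150] shift [  9.7 -49.8  54.6] len 74.5
(500,-150,195) world [ 500 -150  195] shift [ 19.8 -51.2  -6.2] len 55.2
```

Request:
{"fn": "jog_arm", "kwargs": {
  "motion": [
    [[25, -10, 41], 0],
    [[50, -20, 82], 0],
    [[75, -30, 123], 0],
    [[100, -40, 164], 0],
    [[125, -50, 205], 0]
  ]
}}

```text
t: 18.55
eef_pos: [567.4, -126.6, 132.3]
tcp_rot: [2.904, 0.492, 2.432]
ft_force: [0.2, 0.1, 0.0]
opening: 0.601
grip_force: 0.0
```

```bash
python3 st.py "(540,-163,150)" "(500,-150,195)"
```

```text
18.55 [-0.361  0.481  2.112  1.423  0.065 -2.686] [ 567.4 -126.6  132.3] zax tilt 0.542 az -0.236 z [ 0.502 -0.121 -0.856] y [0.549 0.81  0.208] f [0.2 0.1 0. ]
tcp in press [-113.1 -255.8  132.3] tip [-100.2 -256.7  110.9]
(540,-163,150) world [ 540 -163  150] shift [-11.  -40.8 -24.5] len 48.8
(500,-150,195) world [ 500 -150  195] shift [  2.  -42.9 -84.7] len 95.0
```

Request:
{"fn": "jog_arm", "kwargs": {
  "motion": [
    [[46, -16, 13], 0],
    [[92, -32, 26], 0],
    [[138, -48, 39], 0],
    [[184, -64, 52], 0],
    [[230, -80, 65], 0]
  ]
}}

```text
t: 19.05
eef_pos: [510.1, -103.9, 123.7]
tcp_rot: [2.932, 0.43, 2.452]
ft_force: [0.3, -0.6, 0.4]
opening: 0.603
grip_force: 0.0
```

```bash
python3 st.py
python3 - <<'E'
from kin import *
# scan: where does j5 stay >.06 for given tilt along arm plane
E
```

```text
19.05 [-0.359  0.44   2.22   1.415  0.065 -2.685] [ 510.1 -103.9  123.7] zax tilt 0.475 az -0.217 z [ 0.447 -0.099 -0.889] y [0.556 0.81  0.189] f [ 0.3 -0.6  0.4]
tcp in press [-173.4 -242.8  123.7] tip [-161.9 -243.4  101.5]
```

Request:
{"fn": "jog_arm", "kwargs": {
  "motion": [
    [[46, -16, 13], 0],
    [[92, -32, 26], 0],
    [[138, -48, 39], 0],
    [[184, -64, 52], 0],
    [[230, -80, 65], 0]
  ]
}}

```text
t: 19.55
eef_pos: [438.9, -75.5, 126.0]
tcp_rot: [2.952, 0.373, 2.461]
ft_force: [0.9, 0.3, 0.4]
opening: 0.601
grip_force: 0.0
```

```bash
python3 st.py
```

```text
19.55 [-0.355  0.367  2.353  1.417  0.065 -2.685] [438.9 -75.5 126. ] zax tilt 0.416 az -0.195 z [ 0.397 -0.078 -0.915] y [0.565 0.806 0.176] f [0.9 0.3 0.4]
tcp in press [-248.3 -226.5  126. ] tip [-238.2 -226.8  103.2]
```

Request:
{"fn": "jog_arm", "kwargs": {
  "motion": [
    [[46, -16, 13], 0],
    [[92, -32, 26], 0],
    [[138, -48, 39], 0],
    [[184, -64, 52], 0]
  ]
}}

```text
t: 19.95
eef_pos: [363.7, -46.4, 132.6]
tcp_rot: [2.967, 0.327, 2.468]
ft_force: [-0.0, -0.2, -0.2]
opening: 0.601
grip_force: 0.0
```

```bash
python3 st.py "(470,60,230)"
python3 - <<'E'
from kin import *
s=state();M=R.from_euler('xyz',s['tcp_rot']).as_matrix()
z=M[:,2]; y=np.array([-z[1],z[0],0]);y/=np.linalg.norm(y);print('turn',np.arctan2(-(M[:,0]@y),M[:,1]@y))
x=np.cross(y,z);N=np.c_[x,y,z]
for p in ((470,60,230),):print(ik(np.array(p),M,[0,.3,2,.3,.3,-1.3]),ik(np.array(p),N,[0,.3,2,.3,.3,-1.3]))
E
```

```text
19.95 [-0.352  0.276  2.492  1.419  0.065 -2.685] [363.7 -46.4 132.6] zax tilt 0.369 az -0.172 z [ 0.355 -0.062 -0.933] y [0.571 0.804 0.164] f [-0.  -0.2 -0.2]
tcp in press [-327.2 -210.2  132.6] tip [-318.2 -210.3  109.3]
(470,60,230) world [470  60 230] shift [-47.1 162.3 -59.7] len 179.2
turn -0.47268636216392274
(array([ 0.02436364,  0.19427117,  2.12843809, -0.15874326,  0.46152118,
       -0.77215877]), np.float64(5.624425231109953e-11)) (array([ 0.02436364,  0.19427117,  2.12843809, -0.15874326,  0.46152118,
       -1.24484513]), np.float64(2.5579538487363606e-15))
```

Request:
{"fn": "jog_arm", "kwargs": {
  "motion": [
    [[-12, 30, -30], 0],
    [[-25, 70, -55], 0],
    [[-36, 110, -60], 0],
    [[-47, 150, -60], -0.1],
    [[-47, 162, -60], -0.25]
  ]
}}

```text
t: 20.45
eef_pos: [404.2, 3.3, 168.3]
tcp_rot: [2.939, 0.317, 2.563]
ft_force: [-0.2, 0.2, -0.4]
opening: 0.6
grip_force: 0.0
```

Request:
{"fn": "jog_arm", "kwargs": {
  "motion": [
    [[0, 0, 0], -0.15],
    [[0, 0, 0], -0.22],
    [[0, 0, 0], -0.22]
  ]
}}

```text
t: 20.75
eef_pos: [404.4, 3.3, 168.2]
tcp_rot: [3.014, 0.354, 2.793]
ft_force: [0.0, 1.1, 0.9]
opening: 0.602
grip_force: 0.0
```

```bash
python3 st.py "k(-145,-89,121)" "k(-166,-89,173)"
```

```text
20.75 [-0.203  0.217  2.368  0.387  0.203 -1.814] [404.4   3.3 168.2] zax tilt 0.376 az 0.006 z [ 0.367  0.002 -0.93 ] y [0.297 0.947 0.119] f [0.  1.1 0.9]
tcp in press [-295.3 -154.4  168.2] tip [-286.3 -152.9  145. ]
k(-145,-89,121) world [561.2  43.1 126.6] shift [-111.1   79.3   96.4] len 167.1
k(-166,-89,173) world [540.5  46.6 178.6] shift [-109.8   82.6   40.4] len 143.2
```

Request:
{"fn": "jog_arm", "kwargs": {
  "motion": [
    [[-30, 25, 0], -0.1],
    [[-65, 50, 10], -0.147],
    [[-95, 75, 25], -0.147],
    [[-110, 83, 30], -0.147],
    [[-110, 83, 30], -0.147]
  ]
}}

```text
t: 21.25
eef_pos: [538.8, 46.9, 187.9]
tcp_rot: [3.068, 0.369, 2.947]
ft_force: [0.4, -0.5, -1.0]
opening: 0.599
grip_force: 0.0
```

```bash
python3 st.py "k(-145,-89,121)"
python3 - <<'E'
from h import *
s=cam("scene");d=cam("top")
a=s["img"][150:230,215:345];b=d["img"][130:230,200:320]
cv2.imwrite("pics/c4.png",np.vstack([cv2.resize(a,(600,290),interpolation=2),cv2.resize(b,(600,310*1),interpolation=2)]))
E
```

```text
21.25 [-0.044  0.346  2.051  0.052  0.37  -1.478] [538.8  46.9 187.9] zax tilt 0.376 az 0.007 z [ 0.367  0.003 -0.93 ] y [0.167 0.984 0.069] f [ 0.4 -0.5 -1. ]
tcp in press [-169.9  -89.4  187.9] tip [-160.9  -87.8  164.6]
k(-145,-89,121) world [561.2  43.1 126.6] shift [ 0.9 -4.2 65.2] len 65.4
```

View pics/c4.png

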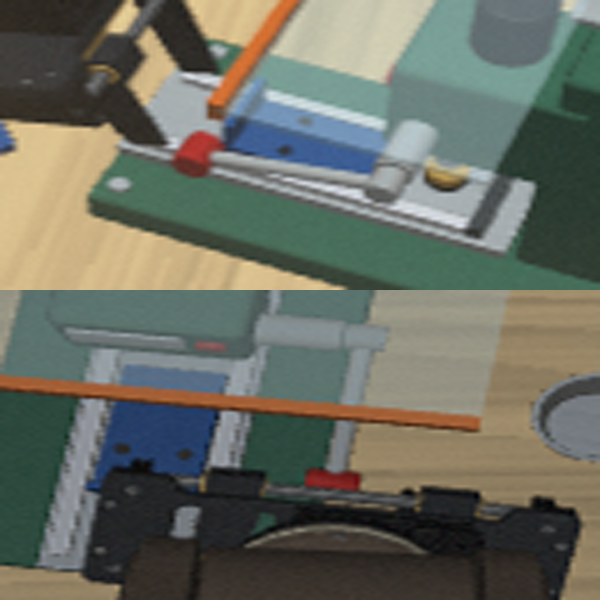

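Request:
{"fn": "jog_arm", "kwargs": {
  "motion": [
    [[1, -3, 20], 0],
    [[1, -3, 40], 0],
    [[1, -3, 52], 0],
    [[1, -3, 60], 0],
    [[1, -3, 60], 0]
  ]
}}

```text
t: 21.85
eef_pos: [557.3, 43.7, 130.6]
tcp_rot: [3.069, 0.366, 2.948]
ft_force: [-0.4, 0.7, -0.3]
opening: 0.596
grip_force: 0.0
```

```bash
python3 st.py "k(-145,-89,121)"
python3 - <<'E'
from h import *
s=cam("scene")
cv2.imwrite("pics/c5.png",cv2.resize(s["img"][150:230,215:345],(780,480),interpolation=2))
E
```

```text
21.85 [-0.049  0.465  2.062  0.084  0.243 -1.517] [557.3  43.7 130.6] zax tilt 0.373 az 0.006 z [ 0.364  0.002 -0.931] y [0.167 0.984 0.068] f [-0.4  0.7 -0.3]
tcp in press [-151.1  -89.5  130.6] tip [-142.1  -87.9  107.4]
k(-145,-89,121) world [561.2  43.1 126.6] shift [-2.2 -0.2  5.2] len 5.7
```

View pics/c5.png

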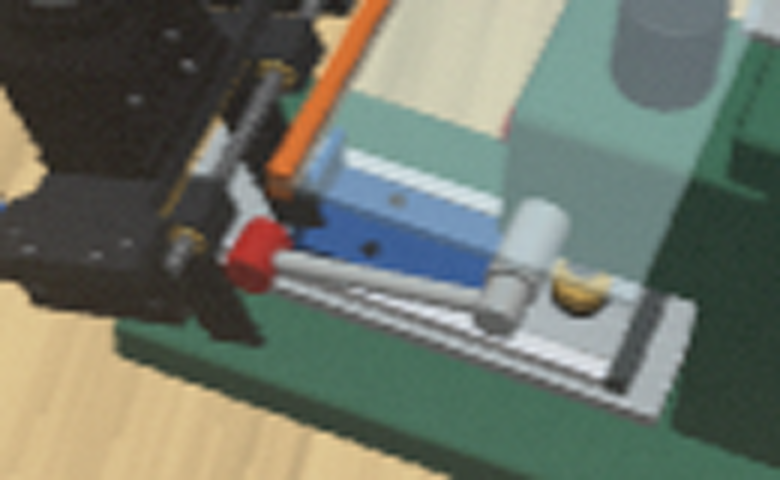

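Run:
```python
from kin import *
s=cam("scene");st=state();M=R.from_euler('xyz',st['tcp_rot']).as_matrix();z=M[:,2]
g=st['eef_pos']+6*z
f=lambda p:((proj(s,p)[0]-[215,150])*6).round(0)
print("grasp",f(g),"tip",f(st['eef_pos']+25*z),"right finger tip",f(st['eef_pos']+25*z-34*M[:,1]))
h=cv2.cvtColor(s["img"][150:230,215:345],cv2.COLOR_BGR2HSV);m=((h[...,0]<6)|(h[...,0]>174))&(h[...,1]>150);m[:,75:]=0;m[:30]=0
v,u=np.nonzero(m);print("red",u.mean()*6,v.mean()*6,u.min()*6,u.max()*6,v.min()*6,v.max()*6)
piv=PR@np.array([-40,-90,140])+P0
for a in np.arange(-.35,.1,.05):
    k=piv+PR@np.array([-105*np.cos(a),0,105*np.sin(a)]);print(round(a,2),k.round(1),f(k))
```

```text
grasp [251. 244.] tip [267. 274.] right finger tip [234. 340.]
red 253.93220338983053 246.50847457627117 228 282 222 276
-0.35 [569.5  41.1 104. ] [272. 288.]
-0.3 [567.9  41.4 109. ] [269. 279.]
-0.25 [566.5  41.6 114. ] [266. 270.]
-0.2 [565.3  41.8 119.1] [263. 261.]
-0.15 [564.4  41.9 124.3] [261. 253.]
-0.1 [563.8  42.  129.5] [259. 244.]
-0.05 [563.4  42.1 134.8] [259. 236.]
-0.0 [563.2  42.1 140. ] [258. 228.]
0.05 [563.4  42.1 145.2] [259. 219.]
```

Request:
{"fn": "jog_arm", "kwargs": {
  "motion": [
    [[-3, -1, 3], 0],
    [[-3, -1, 3], 0],
    [[-3, -1, 3], 0]
  ],
  "grip": 1.0
}}

```text
t: 22.25
eef_pos: [561.6, 42.3, 129.8]
tcp_rot: [3.069, 0.368, 2.948]
ft_force: [-0.0, -0.9, -0.4]
opening: 0.406
grip_force: 0.0
```

Request:
{"fn": "jog_arm", "kwargs": {
  "motion": [
    [[0, 0, 0], 0],
    [[0, 0, 0], 0],
    [[0, 0, 0], 0],
    [[0, 0, 0], 0]
  ]
}}

```text
t: 22.65
eef_pos: [561.8, 44.6, 129.8]
tcp_rot: [3.068, 0.368, 2.95]
ft_force: [4.8, 25.4, -0.2]
opening: 0.257
grip_force: 30.0
```

Run:
```python
from kin import *
st=state();M=R.from_euler('xyz',st['tcp_rot']).as_matrix();z=M[:,2];print(st['t'],st['opening'],st['grip_force'],st['ft_force'],st['eef_pos'])
piv=PR@np.array([-40,-90,140])+P0
k0=piv+PR@np.array([-105*np.cos(-.14),0,105*np.sin(-.14)])
for a in (0,.15,.3,.45,.5):
    k=piv+PR@np.array([-105*np.cos(a),0,105*np.sin(a)]);print(a,(M.T@(k-k0)).round(1))
```

```text
22.65 0.2566767319669289 29.999576210975647 [ 4.83919913 25.35070567 -0.1682104 ] [561.78550286  44.57174082 129.82549182]
0 [ -4.3   1.  -14. ]
0.15 [-11.1   2.1 -28.2]
0.3 [-19.9   3.1 -41.2]
0.45 [-30.5   4.2 -52.7]
0.5 [-34.4   4.5 -56.2]
```

Request:
{"fn": "jog_arm", "kwargs": {
  "motion": [
    [[0, 2, 0], 0],
    [[-1, 3, -5], 0],
    [[-3, 3, -10], 0],
    [[-5, 4, -15], 0],
    [[-7, 4, -20], 0]
  ]
}}

```text
t: 23.15
eef_pos: [560.1, 45.2, 150.3]
tcp_rot: [3.069, 0.364, 2.949]
ft_force: [1.5, 9.0, -10.5]
opening: 0.256
grip_force: 30.0
```

Request:
{"fn": "jog_arm", "kwargs": {
  "motion": [
    [[-2, 0, -4], 0],
    [[-4, 1, -8], 0],
    [[-7, 1, -13], 0],
    [[-9, 1, -17], 0],
    [[-12, 1, -21], 0]
  ]
}}

```text
t: 23.65
eef_pos: [564.0, 44.4, 174.8]
tcp_rot: [3.068, 0.366, 2.948]
ft_force: [0.4, 13.8, -9.3]
opening: 0.256
grip_force: 30.0
```

```bash
python3 st.py; python3 -c "
from h import *
s=state();print(s['opening'],s['grip_force'],s['moment'])"
```

```text
23.65 [-0.047  0.397  2.007  0.057  0.366 -1.487] [564.   44.4 174.8] zax tilt 0.372 az 0.009 z [ 0.364  0.003 -0.931] y [0.166 0.984 0.068] f [ 0.4 13.8 -9.3]
tcp in press [-144.6  -87.7  174.8] tip [-135.6  -86.1  151.5]
0.25585884898835876 29.957640767097473 [1.99511204 0.85170399 0.62071531]
```

Request:
{"fn": "jog_arm", "kwargs": {
  "motion": [
    [[-3, 1, -4], 0],
    [[-6, 1, -7], 0],
    [[-9, 2, -10], 0],
    [[-12, 2, -13], 0],
    [[-12, 2, -13], 0]
  ]
}}

```text
t: 24.15
eef_pos: [570.6, 43.5, 191.6]
tcp_rot: [3.069, 0.366, 2.948]
ft_force: [-7.6, 3.6, -1.6]
opening: 0.254
grip_force: 29.9
```

Request:
{"fn": "jog_arm", "kwargs": {
  "motion": [
    [[-1, 0, -1], 0],
    [[-3, 0, -2], 0],
    [[-3, 0, -2], 0]
  ]
}}

```text
t: 24.45
eef_pos: [571.8, 43.3, 194.0]
tcp_rot: [3.069, 0.364, 2.949]
ft_force: [-8.9, 6.5, -3.8]
opening: 0.253
grip_force: 29.9
```

Request:
{"fn": "jog_arm", "kwargs": {
  "motion": [
    [[0, 0, -2], 0],
    [[-1, 0, -4], 0],
    [[-1, 0, -4], 0]
  ]
}}

```text
t: 24.75
eef_pos: [573.9, 42.8, 199.1]
tcp_rot: [3.068, 0.37, 2.948]
ft_force: [5.2, 7.1, -9.3]
opening: 0.251
grip_force: 30.0
```

Request:
{"fn": "jog_arm", "kwargs": {
  "motion": [
    [[-1, 0, -2], 0],
    [[-1, 0, -4], 0],
    [[-1, 0, -4], 0]
  ]
}}

```text
t: 25.05
eef_pos: [573.6, 42.7, 202.0]
tcp_rot: [3.068, 0.369, 2.948]
ft_force: [14.1, 6.6, -24.1]
opening: 0.253
grip_force: 30.0
```

```bash
python3 st.py
python3 - <<'E'
from kin import *
s=cam("scene");st=state()
f=lambda p:((proj(s,p)[0]-[215,130])*6).round(0)
piv=PR@np.array([-40,-90,140])+P0
for a in (.2,.3,.4,.45,.5):
    k=piv+PR@np.array([-105*np.cos(a),0,105*np.sin(a)]);print(a,k.round(1),f(k))
cv2.imwrite("pics/c6.png",cv2.resize(s["img"][130:230,215:345],(780,600),interpolation=2))
E
```

```text
25.05 [-0.049  0.367  1.959  0.048  0.441 -1.48 ] [573.6  42.7 202. ] zax tilt 0.376 az 0.007 z [ 0.367  0.003 -0.93 ] y [0.166 0.984 0.068] f [ 14.1   6.6 -24.1]
tcp in press [-134.9  -87.7  202. ] tip [-125.9  -86.2  178.7]
0.2 [565.3  41.8 160.9] [264. 316.]
0.3 [567.9  41.4 171. ] [270. 302.]
0.4 [571.4  40.8 180.9] [279. 288.]
0.45 [573.6  40.4 185.7] [284. 282.]
0.5 [575.9  40.  190.3] [290. 276.]
```

View pics/c6.png

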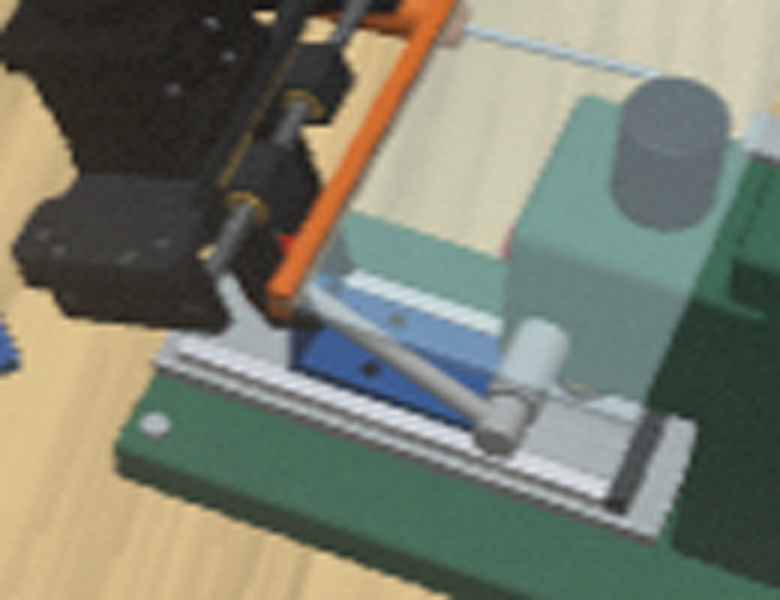

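Request:
{"fn": "jog_arm", "kwargs": {
  "motion": [
    [[0, 0, 2], 0],
    [[0, 0, 2], 0],
    [[0, 0, 2], 0],
    [[0, 0, 2], 0]
  ],
  "grip": 0.5
}}

```text
t: 25.5
eef_pos: [573.2, 42.4, 201.3]
tcp_rot: [3.069, 0.369, 2.948]
ft_force: [0.7, 0.2, -0.3]
opening: 0.489
grip_force: 0.0
```

Request:
{"fn": "jog_arm", "kwargs": {
  "motion": [
    [[0, 0, -10], 0],
    [[10, 0, -30], 0],
    [[40, 0, -50], 0],
    [[70, 0, -50], 0],
    [[70, 0, -50], 0]
  ]
}}

```text
t: 26.0
eef_pos: [487.3, 55.5, 222.1]
tcp_rot: [3.069, 0.366, 2.949]
ft_force: [-0.1, -0.4, 0.7]
opening: 0.501
grip_force: 0.0
```

```bash
python3 st.py "p(-215,-1.5,130)" "p(-206,-1.5,75)" "p(-121,-1.5,75)"
python3 - <<'E'
from kin import *
s=cam("scene");st=state()
f=lambda p:((proj(s,p)[0]-[200,130])*5).round(0)
piv=PR@np.array([-40,-90,140])+P0
h=cv2.cvtColor(s["img"][150:200,215:290],cv2.COLOR_BGR2HSV);m=((h[...,0]<4)|(h[...,0]>174))&(h[...,1]>150)
v,u=np.nonzero(m);print("red px",(u.mean()+15)*5,(v.mean()+20)*5,len(u))
for a in (.3,.4,.45,.5):
    k=piv+PR@np.array([-105*np.cos(a),0,105*np.sin(a)]);print(a,f(k))
M=R.from_euler('xyz',st['tcp_rot']).as_matrix()
for p in((-215,-1.5,130),(-206,-1.5,75),(-121,-1.5,75)):print(ik(PR@np.array(p)+P0,M,[0,.3,2,0,.3,-1.5]))
cv2.imwrite("pics/c7.png",cv2.resize(s["img"][130:240,200:350],(750,550),interpolation=2))
E
```

```text
26.0 [-0.028  0.224  2.116  0.03   0.429 -1.445] [487.3  55.5 222.1] zax tilt 0.373 az 0.007 z [ 0.364  0.003 -0.931] y [0.165 0.984 0.067] f [-0.1 -0.4  0.7]
tcp in press [-222.1  -89.3  222.1] tip [-213.1  -87.8  198.8]
p(-215,-1.5,130) world [508.8 141.  130. ] shift [28.6 81.4 93.8] len 127.5
p(-206,-1.5,75) world [517.7 139.5  75. ] shift [ 39.8  77.7 148.3] len 172.1
p(-121,-1.5,75) world [601.5 125.5  75. ] shift [-39.5  77.8 178.8] len 198.9
red px 296.7857142857143 213.75 28
0.3 [300. 251.]
0.4 [307. 240.]
0.45 [312. 235.]
0.5 [317. 230.]
(array([ 0.17378433,  0.43827821,  2.1284434 , -0.29180588,  0.21344876,
       -0.94376138]), np.float64(1.0800249583553523e-14))
(array([ 0.16704771,  0.5555027 ,  2.1491018 , -0.72333463,  0.08850827,
       -0.5142048 ]), np.float64(2.942091015256665e-15))
(array([ 0.11403914,  0.61672975,  1.96277098, -0.20609044,  0.19309626,
       -1.08267475]), np.float64(1.1746302715220924e-12))
```

View pics/c7.png

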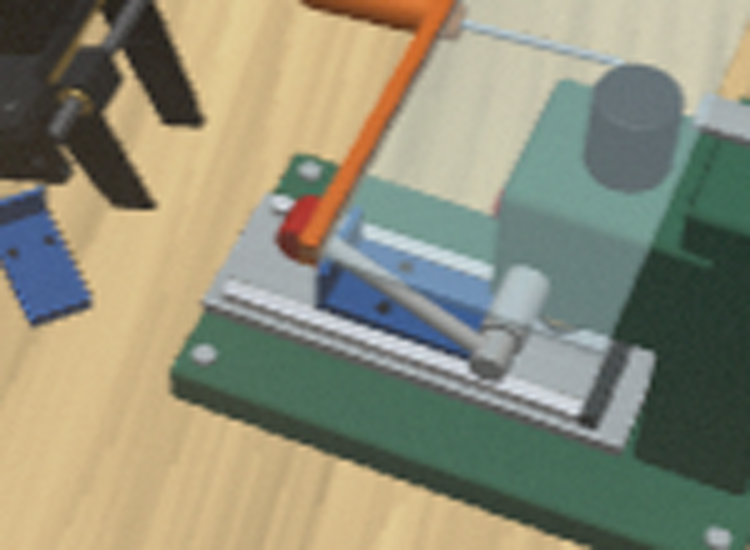

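```bash
python3 st.py "p(-215,28.5,130)" "p(-206,28.5,77)" "p(-170,28.5,77)" "p(-121,28.5,77)"
python3 - <<'E'
from kin import *
st=state();M=R.from_euler('xyz',st['tcp_rot']).as_matrix()
for p in((-215,28.5,130),(-206,28.5,77),(-190,28.5,77),(-121,28.5,77)):print(ik(PR@np.array(p)+P0,M,[0,.3,2,0,.3,-1.5]))
E
```

```text
26.05 [-0.028  0.226  2.112  0.031  0.43  -1.445] [489.6  55.3 222.8] zax tilt 0.375 az 0.007 z [ 0.366  0.002 -0.931] y [0.165 0.984 0.068] f [0.5 0.4 0.4]
tcp in press [-219.8  -89.2  222.8] tip [-210.8  -87.6  199.5]
p(-215,28.5,130) world [513.7 170.6 130. ] shift [ 31.9 111.2  95.5] len 150.0
p(-206,28.5,77) world [522.6 169.1  77. ] shift [ 42.5 107.6 148. ] len 187.9
p(-170,28.5,77) world [558.1 163.1  77. ] shift [  9.  107.6 161. ] len 193.9
p(-121,28.5,77) world [606.5 155.1  77. ] shift [-36.7 107.7 178.7] len 211.8
(array([ 0.2367684 ,  0.45308369,  2.09400675, -0.35440264,  0.24314342,
       -0.82558866]), np.float64(3.4106051316484808e-15))
(array([ 0.22909922,  0.56230669,  2.11299165, -0.68320622,  0.12836482,
       -0.49840439]), np.float64(3.26405569239796e-14))
(array([ 0.21611032,  0.5730325 ,  2.07978079, -0.56310089,  0.14317182,
       -0.63126177]), np.float64(1.654114215390856e-11))
(array([ 0.16816786,  0.62428916,  1.93071897, -0.26859564,  0.22385427,
       -0.97234757]), np.float64(1.9947151486121583e-10))
```

Request:
{"fn": "jog_arm", "kwargs": {
  "motion": [
    [[8, 35, 10], 0],
    [[16, 70, 30], 0],
    [[26, 105, 60], 0],
    [[32, 111, 95], 0],
    [[32, 111, 95], 0]
  ]
}}

```text
t: 26.55
eef_pos: [514.6, 171.1, 126.4]
tcp_rot: [3.072, 0.363, 2.951]
ft_force: [0.4, -1.2, 0.4]
opening: 0.497
grip_force: 0.0
```

```bash
python3 st.py "p(-206,28.5,77)"  "p(-180,28.5,77)" "p(-121,28.5,77)"
```

```text
26.55 [ 0.237  0.461  2.091 -0.353  0.243 -0.827] [514.6 171.1 126.4] zax tilt 0.37 az 0.005 z [ 0.361  0.002 -0.932] y [0.164 0.984 0.065] f [ 0.4 -1.2  0.4]
tcp in press [-214.3   29.2  126.4] tip [-205.4   30.7  103.1]
p(-206,28.5,77) world [522.6 169.1  77. ] shift [ 9.8 -3.9 49. ] len 50.1
p(-180,28.5,77) world [548.3 164.8  77. ] shift [-14.5  -3.9  58.2] len 60.1
p(-121,28.5,77) world [606.5 155.1  77. ] shift [-69.6  -3.9  79.2] len 105.5
```

Go down, then push in small steps while watching the force.

Request:
{"fn": "jog_arm", "kwargs": {
  "motion": [
    [[5, -2, 25], 0],
    [[10, -4, 42], 0],
    [[10, -4, 49], 0],
    [[4, -4, 51], 0],
    [[-8, -4, 56], 0]
  ]
}}

```text
t: 27.05
eef_pos: [542.3, 163.9, 81.7]
tcp_rot: [3.07, 0.369, 2.948]
ft_force: [0.2, 0.2, -0.1]
opening: 0.504
grip_force: 0.0
```

```bash
python3 st.py "p(-121,28.5,77)"
python3 - <<'E'
from h import *
s=cam("scene")
cv2.imwrite("pics/c8.png",cv2.resize(s["img"][130:240,200:350],(750,550),interpolation=2))
E
```

```text
27.05 [ 0.21   0.566  2.07  -0.506  0.156 -0.694] [542.3 163.9  81.7] zax tilt 0.375 az 0.003 z [ 0.367  0.001 -0.93 ] y [0.167 0.984 0.067] f [ 0.2  0.2 -0.1]
tcp in press [-185.7   26.6   81.7] tip [-176.6   28.2   58.4]
p(-121,28.5,77) world [606.5 155.1  77. ] shift [-58.6   1.7  27.8] len 64.9
```

View pics/c8.png

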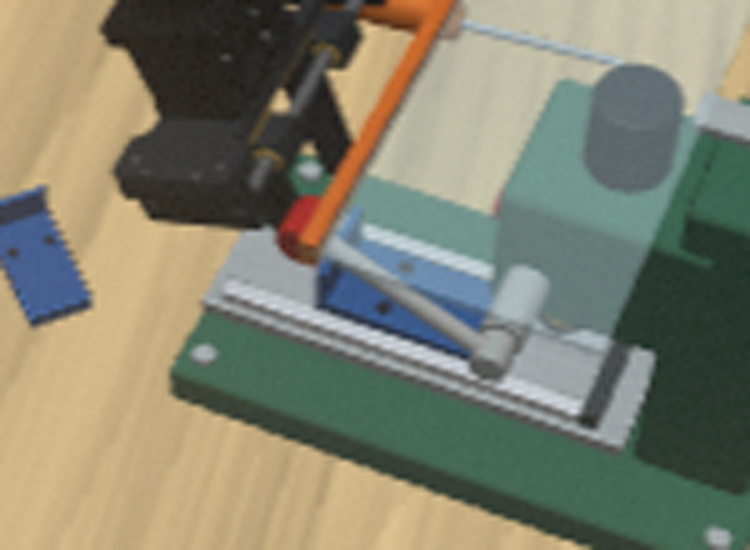

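Request:
{"fn": "jog_arm", "kwargs": {
  "motion": [
    [[-7, 1, 7], 0],
    [[-15, 2, 11], 0],
    [[-23, 2, 14], 0],
    [[-30, 2, 17], 0],
    [[-38, 2, 20], 0]
  ]
}}

```text
t: 27.6
eef_pos: [584.2, 159.6, 75.8]
tcp_rot: [3.07, 0.367, 2.948]
ft_force: [-3.0, 0.5, 1.8]
opening: 0.499
grip_force: 1.3
```

Request:
{"fn": "jog_arm", "kwargs": {
  "motion": [
    [[-5, 0, 2], 0],
    [[-9, 0, 4], 0],
    [[-13, 0, 5], 0],
    [[-16, 0, 6], 0],
    [[-16, 0, 6], 0]
  ]
}}

```text
t: 28.1
eef_pos: [598.4, 157.1, 74.8]
tcp_rot: [3.071, 0.362, 2.949]
ft_force: [-15.8, 2.5, 10.5]
opening: 0.499
grip_force: 8.3
```

```bash
python3 st.py "p(-115,28.5,77)"
python3 - <<'E'
from kin import *
s=cam("scene")
h=cv2.cvtColor(s["img"],cv2.COLOR_BGR2HSV);m=(h[...,0]>100)&(h[...,0]<125)&(h[...,1]>110)
m[:170]=0;m[215:]=0;m[:,:255]=0;m[:,310:]=0
v,u=np.nonzero(m);print(len(u),u.min(),u.max(),v.min(),v.max())
E
```

```text
28.1 [ 0.175  0.622  1.946 -0.289  0.219 -0.945] [598.4 157.1  74.8] zax tilt 0.369 az 0.002 z [ 0.361  0.001 -0.933] y [0.167 0.984 0.065] f [-15.8   2.5  10.5]
tcp in press [-129.3   29.2   74.8] tip [-120.4   30.7   51.5]
p(-115,28.5,77) world [612.4 154.1  77. ] shift [-14.2  -0.5   3. ] len 14.5
98 283 309 190 206
```

Request:
{"fn": "jog_arm", "kwargs": {
  "motion": [
    [[-2, 0, 0], 0],
    [[-3, 0, 0], 0],
    [[-3, 0, 0], 0]
  ]
}}

```text
t: 28.45
eef_pos: [599.0, 156.5, 75.0]
tcp_rot: [3.073, 0.358, 2.949]
ft_force: [-24.8, 4.6, 9.8]
opening: 0.498
grip_force: 12.8
```

```bash
python3 st.py
python3 - <<'E'
from h import *
s=cam("scene")
cv2.imwrite("pics/c9.png",cv2.resize(s["img"][150:230,240:345],(788,600),interpolation=2))
E
```

```text
28.45 [ 0.174  0.622  1.942 -0.278  0.227 -0.957] [599.  156.5  75. ] zax tilt 0.364 az -0.0 z [ 0.356 -0.    -0.934] y [0.168 0.984 0.064] f [-24.8   4.6   9.8]
tcp in press [-128.6   28.7   75. ] tip [-119.8   30.2   51.6]
```

View pics/c9.png

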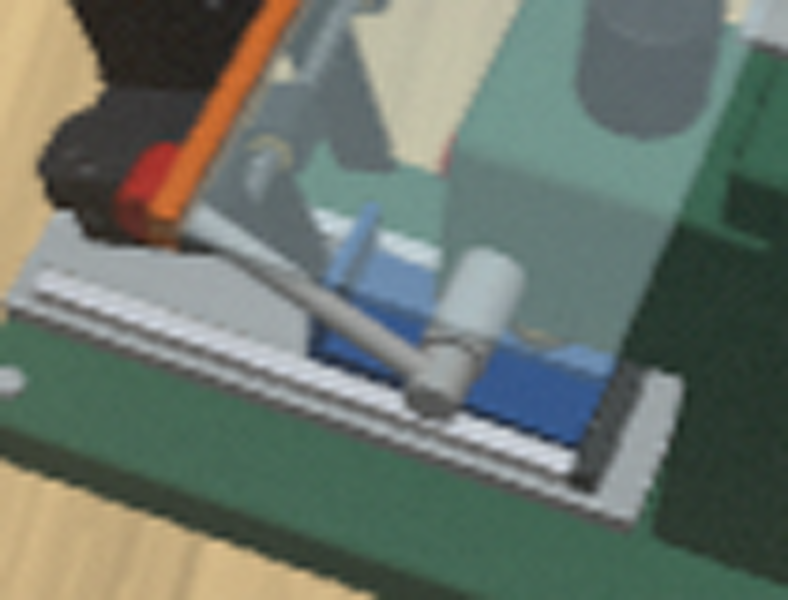

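Request:
{"fn": "jog_arm", "kwargs": {
  "motion": [
    [[10, 0, -4], 0],
    [[40, 0, -18], 0],
    [[66, 0, -50], 0],
    [[60, 0, -90], 0],
    [[50, -30, -120], 0]
  ],
  "grip": 1.0
}}

```text
t: 29.0
eef_pos: [508.5, 137.9, 169.9]
tcp_rot: [3.068, 0.368, 2.952]
ft_force: [1.0, -1.4, 1.0]
opening: 0.137
grip_force: 0.0
```

```bash
python3 st.py
python3 - <<'E'
from kin import *
st=state();M=R.from_euler('xyz',st['tcp_rot']).as_matrix();z=M[:,2]
for a,clr in((.45,60),(.45,11+4),(-.15,11),(-.25,11)):
    k=PR@np.array([-40-105*np.cos(a),-87,140+105*np.sin(a)])+P0
    t=k-(25+clr)*z; print(a,clr,t.round(1),(M.T@(t-st['eef_pos'])).round(1),(PR.T@(t-P0)).round(1),ik(t,M,[0,.3,2,0,.3,-1.5])[0].round(2))
E
```

```text
29.0 [ 0.166  0.363  2.094 -0.179  0.317 -1.07 ] [508.5 137.9 169.9] zax tilt 0.375 az 0.014 z [ 0.367  0.005 -0.93 ] y [0.162 0.984 0.069] f [ 1.  -1.4  1. ]
tcp in press [-214.8   -4.6  169.9] tip [-205.8   -2.9  146.6]
0.45 60 [542.9  42.9 264.7] [-82.3 -81.4 -76.1] [-165.2  -92.6  264.7] [-0.05  0.24  1.95  0.04  0.58 -1.48]
0.45 15 [559.4  43.2 222.9] [-82.3 -81.4 -31.1] [-149.   -89.6  222.9] [-0.05  0.32  1.97  0.05  0.48 -1.49]
-0.15 11 [551.7  44.7 157.8] [-51.6 -85.6  26.6] [-156.8  -89.4  157.8] [-0.05  0.41  2.05  0.08  0.3  -1.51]
-0.25 11 [553.8  44.4 147.5] [-49.8 -86.3  36.9] [-154.7  -89.4  147.5] [-0.05  0.43  2.06  0.08  0.28 -1.52]
```

Request:
{"fn": "jog_arm", "kwargs": {
  "motion": [
    [[-10, -20, -40], 0],
    [[-25, -50, -70], 0],
    [[-50, -80, -76], 0],
    [[-82, -81, -76], 0],
    [[-82, -81, -76], 0]
  ]
}}

```text
t: 29.5
eef_pos: [545.9, 39.7, 265.1]
tcp_rot: [3.068, 0.373, 2.946]
ft_force: [0.3, 0.6, -0.6]
opening: 0.006
grip_force: 0.0
```

Request:
{"fn": "jog_arm", "kwargs": {
  "motion": [
    [[0, 0, 20], 0],
    [[0, 0, 35], 0],
    [[0, 0, 42], 0],
    [[0, 0, 42], 0]
  ]
}}

```text
t: 29.9
eef_pos: [557.7, 41.8, 222.8]
tcp_rot: [3.069, 0.366, 2.949]
ft_force: [-0.7, 0.1, 0.6]
opening: 0.003
grip_force: 0.0
```

```bash
python3 st.py
python3 - <<'E'
from kin import *
st=state();M=R.from_euler('xyz',st['tcp_rot']).as_matrix();z=M[:,2]
for a in np.arange(.45,-.36,-.1):
    k=PR@np.array([-40-105*np.cos(a),-87,140+105*np.sin(a)])+P0
    t=k-36*z; print(a.round(2),(M.T@(t-st['eef_pos'])).round(1),t.round(1))
E
```

```text
29.9 [-0.053  0.316  1.968  0.047  0.486 -1.482] [557.7  41.8 222.8] zax tilt 0.372 az 0.007 z [ 0.364  0.003 -0.931] y [0.166 0.984 0.067] f [-0.7  0.1  0.6]
tcp in press [-150.4  -91.2  222.8] tip [-141.4  -89.7  199.5]
0.45 [-1.4  1.8  4.5] [561.   43.3 219.2]
0.35 [ 5.9  1.1 12.1] [556.9  44.  209.5]
0.25 [12.3  0.4 20.3] [553.9  44.5 199.5]
0.15 [18.  -0.3 29.1] [551.8  44.8 189.2]
0.05 [22.7 -1.  38.5] [550.8  45.  178.8]
-0.05 [26.4 -1.7 48.2] [550.8  45.  168.3]
-0.15 [29.2 -2.4 58.3] [551.8  44.8 157.8]
-0.25 [30.9 -3.1 68.7] [553.9  44.5 147.6]
-0.35 [31.6 -3.8 79.1] [556.9  44.  137.5]
```

Request:
{"fn": "jog_arm", "kwargs": {
  "motion": [
    [[0, 1, 5], 0],
    [[6, 1, 12], 0],
    [[10, 1, 17], 0],
    [[13, 0, 21], 0],
    [[16, 0, 26], 0]
  ]
}}

```text
t: 30.4
eef_pos: [550.6, 44.9, 193.7]
tcp_rot: [3.07, 0.363, 2.949]
ft_force: [-14.8, -1.2, 8.2]
opening: 0.002
grip_force: 6.6
```

Request:
{"fn": "jog_arm", "kwargs": {
  "motion": [
    [[2, 0, 4], 0],
    [[4, -1, 8], 0],
    [[6, -1, 12], 0],
    [[6, -1, 12], 0]
  ]
}}

```text
t: 30.8
eef_pos: [550.5, 44.9, 180.2]
tcp_rot: [3.069, 0.365, 2.949]
ft_force: [-1.4, 0.7, 0.1]
opening: 0.006
grip_force: 0.8
```

Request:
{"fn": "jog_arm", "kwargs": {
  "motion": [
    [[1, 0, 2], 0],
    [[2, 0, 4], 0],
    [[2, 0, 4], 0]
  ]
}}

```text
t: 31.1
eef_pos: [550.6, 45.1, 176.1]
tcp_rot: [3.069, 0.367, 2.949]
ft_force: [-4.4, -0.2, 2.6]
opening: 0.007
grip_force: 1.8
```

```bash
python3 st.py
```

```text
31.1 [-0.047  0.379  2.036  0.056  0.354 -1.487] [550.6  45.1 176.1] zax tilt 0.373 az 0.007 z [ 0.365  0.002 -0.931] y [0.166 0.984 0.067] f [-4.4 -0.2  2.6]
tcp in press [-157.9  -89.2  176.1] tip [-149.   -87.6  152.8]
```

Request:
{"fn": "jog_arm", "kwargs": {
  "motion": [
    [[1.5, 0, 1.5], 0],
    [[2, 0, 3], 0],
    [[2.5, 0, 4.5], 0]
  ]
}}

```text
t: 31.4
eef_pos: [550.4, 45.3, 171.0]
tcp_rot: [3.069, 0.367, 2.949]
ft_force: [-6.5, -2.1, 3.4]
opening: 0.005
grip_force: 3.1
```

Request:
{"fn": "jog_arm", "kwargs": {
  "motion": [
    [[0.6, 0, 1.5], 0],
    [[1.2, 0, 3], 0]
  ]
}}

```text
t: 31.6
eef_pos: [550.5, 45.5, 167.7]
tcp_rot: [3.069, 0.367, 2.949]
ft_force: [-5.6, -3.3, 4.9]
opening: 0.002
grip_force: 2.9
```

Request:
{"fn": "jog_arm", "kwargs": {
  "motion": [
    [[0.5, 0, 1.5], 0],
    [[1, 0, 3], 0]
  ]
}}

```text
t: 31.8
eef_pos: [550.6, 45.7, 164.5]
tcp_rot: [3.069, 0.367, 2.949]
ft_force: [-4.6, -2.6, 4.5]
opening: 0.005
grip_force: 2.8
```

Request:
{"fn": "jog_arm", "kwargs": {
  "motion": [
    [[0.4, 0, 1], 0],
    [[0.7, 0, 2], 0]
  ]
}}

```text
t: 32.0
eef_pos: [550.7, 45.8, 162.4]
tcp_rot: [3.069, 0.367, 2.949]
ft_force: [-6.1, -4.1, 4.9]
opening: 0.005
grip_force: 3.1
```

Request:
{"fn": "jog_arm", "kwargs": {
  "motion": [
    [[0.4, 0, 1], 0],
    [[0.7, 0, 2], 0]
  ]
}}

```text
t: 32.2
eef_pos: [550.8, 45.9, 160.4]
tcp_rot: [3.069, 0.367, 2.948]
ft_force: [-6.1, -3.9, 5.5]
opening: 0.003
grip_force: 3.4
```

Request:
{"fn": "jog_arm", "kwargs": {
  "motion": [
    [[0.3, 0, 1], 0],
    [[0.6, 0, 2], 0]
  ]
}}

```text
t: 32.4
eef_pos: [551.0, 45.9, 158.3]
tcp_rot: [3.069, 0.367, 2.949]
ft_force: [-6.3, -6.0, 5.9]
opening: 0.005
grip_force: 3.8
```

Request:
{"fn": "jog_arm", "kwargs": {
  "motion": [
    [[0.3, 0.2, 1], 0],
    [[0.5, 0.4, 2], 0]
  ]
}}

```text
t: 32.6
eef_pos: [551.4, 46.4, 156.4]
tcp_rot: [3.069, 0.368, 2.948]
ft_force: [-6.8, -4.7, 7.2]
opening: 0.003
grip_force: 4.2
```

```bash
cat > fk.py <<'E'
from kin import *
st=state();M=R.from_euler('xyz',st['tcp_rot']).as_matrix();z=M[:,2]
c=PR.T@(st['eef_pos']+25*z-P0)-[-40,0,140];f=PR.T@st['ft_force'];print('Fk',((-c[0]*f[2]+c[2]*f[0])/105).round(2),'c',c.round(1),'f',f.round(1))
E
python3 fk.py
```

```text
Fk 7.86 c [-108.4  -86.2   -6.9] f [-5.9 -5.8  7.2]
```

Request:
{"fn": "jog_arm", "kwargs": {
  "motion": [
    [[0.2, 0.2, 1], 0],
    [[0.3, 0.4, 2.1], 0]
  ]
}}

```text
t: 32.8
eef_pos: [551.8, 46.8, 154.4]
tcp_rot: [3.069, 0.367, 2.948]
ft_force: [-7.2, -6.3, 6.8]
opening: 0.004
grip_force: 4.7
```

```bash
python3 fk.py
```

```text
Fk 7.51 c [-108.1  -85.7   -8.9] f [-6.  -7.4  6.8]
```

Request:
{"fn": "jog_arm", "kwargs": {
  "motion": [
    [[0.1, 0.1, 0.6], 0],
    [[0.1, 0.1, 0.6], 0]
  ]
}}

```text
t: 33.0
eef_pos: [552.0, 47.0, 153.7]
tcp_rot: [3.069, 0.367, 2.949]
ft_force: [-6.4, -5.3, 5.9]
opening: 0.003
grip_force: 3.9
```

```bash
python3 fk.py
```

```text
Fk 6.57 c [-107.9  -85.5   -9.5] f [-5.4 -6.3  5.9]
```

Request:
{"fn": "jog_arm", "kwargs": {
  "motion": [
    [[0, 0, -3], 0],
    [[0, 0, -12], 0],
    [[15, 0, -35], 0],
    [[45, 0, -70], 0],
    [[60, 0, -100], 0]
  ]
}}

```text
t: 33.5
eef_pos: [458.4, 58.0, 225.6]
tcp_rot: [3.069, 0.366, 2.949]
ft_force: [-0.2, -0.1, 0.3]
opening: 0.005
grip_force: 0.0
```

Request:
{"fn": "jog_arm", "kwargs": {
  "motion": [
    [[0, 0, 0], 0],
    [[0, 0, 0], 0],
    [[0, 0, 0], 0]
  ]
}}

```text
t: 33.8
eef_pos: [461.6, 57.6, 224.9]
tcp_rot: [3.069, 0.368, 2.948]
ft_force: [-0.0, 0.3, 0.3]
opening: 0.005
grip_force: 0.0
```

Run:
```python
from kin import *
s=cam("scene");st=state();print(st['eef_pos'],st['ft_force'])
piv=PR@np.array([-40,-90,140])+P0
h=cv2.cvtColor(s["img"],cv2.COLOR_BGR2HSV);m=((h[...,0]<6)|(h[...,0]>174))&(h[...,1]>150);m[:180]=0;m[215:]=0;m[:,:245]=0;m[:,275:]=0
v,u=np.nonzero(m);print(len(u),"box ctr",(u.min()+u.max()+1)/2,(v.min()+v.max()+1)/2)
for a in (0,-.1,-.15,-.2,-.25,-.3):print(a,proj(s,piv+PR@np.array([-105*np.cos(a),0,105*np.sin(a)]))[0].round(1))
```

```text
[461.49051647  57.60118209 224.56724766] [-0.57611405 -0.55504814 -1.12174589]
51 box ctr 258.0 191.5
0 [258.1 187.9]
-0.1 [258.2 190.7]
-0.15 [258.5 192.1]
-0.2 [258.8 193.6]
-0.25 [259.3 195. ]
-0.3 [259.8 196.5]
```

```bash
python3 -c "
from cell import *
print(job_done())"
```

```text
the job is handed in; nothing more can be done
None
```

I handed the job in at about 34 s: lever raised to its stop, bracket pushed home against the back stop, then the lever lowered until the shoe held it at an estimated 8–11 N and let go. That force is inferred from the force and travel at the knob, not measured at the shoe. I saw no sign of contact with the guard, bottle, screwdriver or cup, and joint 3 may have read 0.002 rad past its 0.05 limit while I was getting the tool to lean.

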